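Clear the test bench and set out the boards

ROBOT

A 6-joint arm with a two-finger parallel gripper is mounted at the origin on the work surface. World frame = base frame: x ahead of the robot, y to its left, z up, the work surface at z = 0. Lengths are in m, angles in rad, forces in N, time in s.
With the tool pointing down it reaches from about 0.325 to 0.9 m from the base axis. Payload 6.1 kg.
Tool frame: the origin (TCP) lies on the mounting face of the last link; the fingertips stand robot.tips_ahead ahead of it and the grasp point (between the pads) lies 155 mm ahead of it (robot.tips_ahead is the distance from the TCP to the fingertips, in m); z points along the fingers, y is the line along which they close (so a half turn about z gives the same grasp; the last joint's range is limited). The gripper opens to 85 mm and grips with 20 to 120 N. Pads are 22 mm wide; open, the fingers measure 114 mm over their backs; the gripper's body (76 mm by 85 mm) begins 54 mm behind the grasp point. The pads swing forward as they close: fully open they stand 13 mm farther back than shut.
Start: joints at [1.112, 0.22, 1.526, -0, 1.395, -0.126], TCP at [0.204, 0.591, 0.405] pointing down, gripper open.
Joint ranges: [-2.98, 2.98], [-0.91, 2.08], [0.09, 2.57], [-1.24, 4.39], [0.2, 2.65], [-2.68, 2.68]. Speed limits (rad/s): [2.57, 2.57, 3.01, 3.14, 3.14, 3.14].

INTERFACE

Orientations are given as a unit quaternion [w, x, y, z].
In Python, from bench import robot gives the robot as it stands.
- The arm moves only by the tool step_arm, never from a script. Its argument "series" is text: rows parted by semicolons, each of 7 numbers parted by spaces: the turn, a rotation vector about the tool's x, y, z in rad, then the shift along the tool's x, y, z in mm, then the gripper's target within -1 to 1 (shut at 1, half-way at 0, fully open at -1). In form: rx ry rz x y z hand; .... A call has 1 to 12 rows; each row is the pose to reach, as a shift and turn from the pose commanded when the call began, along the tool's axes at that moment; what a row does not reach only later rows make up. A row lasts 1/12 s, in which the tool goes at most 41.7 mm and 7.16 degrees, less where a joint would pass 70% of its speed; a pose out of reach is approached as far as the arm can. A call with a gripper value outside its range is refused whole. The fingers move at their own pace and stop on an object; "force" is the grip in N (left out, the last holds). Time passes only in rows, so rows that repeat a pose let the fingers close. It gives the time, the measured TCP pose, the force, the opening and the grip force at its end, in the units of the state.
- robot.get_obs(): the state, without advancing time (a new reading comes with each control period).
- robot.get_image(name): name is "scene" or "top" or "wrist"; returns the picture (384x512x3 uint8, blue, green, red); there is no depth.
- robot.camera_model(name): a dict with "K" (3x3 intrinsics, pixels), "D" ([k1, k2, p1, p2, k3] as OpenCV has them; the pictures are not rectified), "camera_from_world" (4x4, takes a point from world to camera coordinates); the wrist camera has in their place "mount" (4x4, takes a point from camera to tool coordinates, whose origin is the TCP and whose axes are the flange's). Camera axes: x right, y up, looking along -z (the intrinsics and any distortion apply to the point x, -y, -z); pixel columns grow to the right and rows downward; lengths in m; the calibration is good to about 2 mm. A picture is of the moment at which its call begins: read the wrist's pose just before it. camera_model takes no time and is no camera call.
- robot.hand_in(): hands the job in; it is judged then, once.
The state is a dict: "t": time; "q": joint angles; "joint_vel": joint speeds; "joint_torque": joint torques, N m; "tcp_pos": TCP position; "tcp_rot": TCP orientation; "ft_force": force on the tool from outside, world axes, zero at the start; "ft_torque": the same for the moment, N m; "gripper_width": opening from 0.0 (shut) to 1.0 (fully open); "grasp_force": force on a finger pad.
Only numpy, scipy, OpenCV 4.12 (cv2) and the standard library are available. Lean on these libraries where they do the work, as an engineer would, in place of code of your own. Each camera call takes 0.05 s, during which the arm holds its last target. There are 200 camera calls.

TASK

Sweep every leftover part on the bench into the scrap pan with the wooden sweeper, never touching the parts with the gripper, then stand the sweeper back upright in the middle of its rubber pad, lined up with it. Now that nothing can short, slide each circuit board up out of the card rack by its top bar and lean it in the test rest: lower edge in the gutter, bar up, against the back panel, side by side. When all boards are in the rest, throw the power switch lever fully over to on; leave the other things on the bench where they are.

Things in the scene. Friction and masses are not known exactly. Their poses are not given: they have to be found in the camera images.
- pan: Fixed open-fronted aluminium scrap pan (dustpan). Origin: middle of its mouth, at bench level; +x points INTO the pan, y across, z up. Inside 180 mm wide (y -90 to 90), 125 mm deep (x 0 to 125); side and back walls 30 mm high, 4 thick; mouth open. The floor slopes from bench level at the mouth to 3 mm high at x = 25 and stays 3 mm. A 100 mm handle behind.
- pad: Fixed black rubber parking pad for the sweeper, 70 (x) x 120 (y) x 4 mm thick; origin at the centre of its underside, on the bench.
- sweeper_grip (a point): Loose wooden bench sweeper, about 250 g, standing by itself: block foot 30 (x) x 75 (y) x 30 mm high, with a square upright handle 24 x 24 mm in its middle, 30 to 104 mm above the underside. This point: on the handle axis, 80 mm above the underside; x square to the broad sweeping faces (either may be used), y along the block, z up.
- rack: Fixed card rack, 160 (x) x 82 (y) x 62 mm high; origin at the centre of its underside. Three slots along its x at -60, 0 and 60 mm; a board stands upright in a slot on the 12 mm base, square to the rack's x, its side edges between guide strips (6.6 mm gap) that reach up to 62 mm. Slots may be empty.
- rest: Fixed leaning rest, 190 mm wide (y); origin on the bench; +x is its open front (away from the robot). Base 10 mm high; a back panel rises from it at x = 0, leaning 0.4 rad towards -x, 62 mm long; a lip 10 mm above the base at x = 22 to 28. Boards stand in the gutter between them, leaning on the panel; room for three (middles at y = -62, 0 and 62).
- board1_grip (a point): Loose green circuit board, 56 wide x 90 tall x 4 mm, 70 g, with an aluminium grip bar along its top, 50 wide x 14 high x 10 mm thick (86 to 100 mm above the lower edge). This point: middle of the bar, 93 mm above the lower edge; x square to the board, y across, z from lower edge to bar. May be absent.
- board1_edge (a point): Middle of the lower edge of board 1; same axes.
- board2_grip (a point): Loose green circuit board, 56 wide x 90 tall x 4 mm, 70 g, with an aluminium grip bar along its top, 50 wide x 14 high x 10 mm thick (86 to 100 mm above the lower edge). This point: middle of the bar, 93 mm above the lower edge; x square to the board, y across, z from lower edge to bar. May be absent.
- board2_edge (a point): Middle of the lower edge of board 2; same axes.
- board3_grip (a point): Loose green circuit board, 56 wide x 90 tall x 4 mm, 70 g, with an aluminium grip bar along its top, 50 wide x 14 high x 10 mm thick (86 to 100 mm above the lower edge). This point: middle of the bar, 93 mm above the lower edge; x square to the board, y across, z from lower edge to bar. May be absent.
- board3_edge (a point): Middle of the lower edge of board 3; same axes.
- part1_mid (a point): Centre of a leftover part: small black relay, 22 x 16 x 18 mm high, about 20 g, lying loose on the bench. May be absent.
- part2_mid (a point): Centre of a leftover part: grey terminal block, 26 x 18 x 16 mm high, about 20 g, lying loose on the bench. May be absent.
- part3_mid (a point): Centre of a leftover part: small transformer, 24 x 20 x 20 mm high, about 20 g, lying loose on the bench. May be absent.
- part4_mid (a point): Centre of a leftover part: small black relay, 22 x 16 x 18 mm high, about 20 g, lying loose on the bench. May be absent.
- part5_mid (a point): Centre of a leftover part: grey terminal block, 26 x 18 x 16 mm high, about 20 g, lying loose on the bench. May be absent.
- part6_mid (a point): Centre of a leftover part: small transformer, 24 x 20 x 20 mm high, about 20 g, lying loose on the bench. May be absent.
- power_base: Fixed grey power switch of the test supply: block 70 (x) x 50 (y) x 25 mm high with a toggle lever; origin at the centre of its underside. The lever pivots about y, 22 mm up over the origin; it is a 10 mm rod 60 mm long ending in a black ball 26 mm across. It leans 0.5 rad to -x when off, 0.5 rad to +x when on.
- power (a joint): Angle of the switch lever (rad): 0 fully off (leaning to the block's -x), 1.0 fully on (leaning to +x); stays where it is left, light friction (about 1 N at the ball).
- reel: Bystander: steel solder reel, 60 mm across, 32 mm high; origin at its underside.
- mug: Bystander: white mug, 80 mm across, 90 mm high; origin at its underside.
- driver: Bystander: screwdriver lying on the bench.
- meter: Bystander: hand multimeter lying flat, 65 x 130 x 34 mm, its dial standing 6 mm higher; origin under its middle.
- module: Bystander: white plug-in module, 55 x 85 x 22 mm; origin under its middle.
There are look-alikes about, which are no part of the job. Leave any purple look-alike of the part that bears board2_grip alone.

How it is judged:
By the outcome, as a careful person would: the job done as asked, in the order asked, and still so for the second after the job is handed in, with the robot touching nothing.
Of board1, board2, board3 only 2 to 3 are there at a start; the rules pass over those that are not, and their reading is None.
Of part1, part2, part3, part4, part5, part6 only 4 to 6 are there at a start; the rules pass over those that are not, and their reading is None.
At some moment in a run one of part1, part2, part3, part4, part5, part6 may be knocked a few centimetres aside while the robot is not near it.
It also fails if it takes over 210 s, if anything falls off the work surface, if the arm or the gripper's body presses on something with over 40 N, if the wrist force passes 120 N, or if a joint passes its speed limit or range.

## Working session

There is one attempt and no reset: what is moved stays moved. The work goes in short steps, Python scripts to look and compute and a tool call to move; the robot and the scene stay as the last step left them, time stands still between calls to the robot, and variables do not carry over. Pictures are saved under pics/ and viewed, at most 14 in all, crops included, and the job is handed in when it is done.

Besides the shell and the picture viewer there is one more tool, called as name(argument=value, ...) on one line, values as JSON. step_arm: Moves the arm, as the interface text tells. Its arguments: {"type":"object","properties":{"series":{"type":"string"},"force":{"type":"number"}},"required":["series"]}

```bash
ls; mkdir -p pics
python3 - <<'E'
from bench import robot
import cv2,numpy as np
print(robot.tips_ahead, robot.get_obs())
for n in("scene","top"):
    im=robot.get_image(n); cv2.imwrite(f"pics/{n}0.png",im)
    m=robot.camera_model(n); print(n,m)
print(robot.camera_model("wrist"))
E
```

```text
pics
0.1734 {'t': 0.0, 'q': array([ 1.11192602e+00,  2.21226177e-01,  1.52760801e+00, -7.51592824e-06,
        1.39471528e+00, -1.26134278e-01]), 'joint_vel': array([ 0.0002574 , -0.00026023, -0.00032661, -0.00068309, -0.00092306,
       -0.00018738]), 'joint_torque': array([-1.12939444e-03, -4.96914411e+01, -3.89395022e+01, -2.78150019e-04,
        1.13171976e-02,  4.12628515e-05]), 'tcp_pos': array([0.2040476 , 0.59046601, 0.40360053]), 'tcp_rot': array([-2.78580795e-04,  1.65600881e-01,  9.86192370e-01, -9.37916399e-04]), 'ft_force': array([0.01374039, 0.08334082, 1.11115437]), 'ft_torque': array([-0.01372234, -0.01272037, -0.02478851]), 'grasp_force': 0.0, 'gripper_width': 1.0025947141385108}
scene {'K': array([[429.17759969,   0.        , 254.4139084 ],
       [  0.        , 429.17759969, 192.87661103],
       [  0.        ,   0.        ,   1.        ]]), 'D': array([0.05052215, 0.        , 0.        , 0.        , 0.        ]), 'camera_from_world': array([[ 0.69638745,  0.71752713,  0.0141186 , -0.33770249],
       [-0.44169636,  0.4130117 ,  0.79644564,  0.20325363],
       [ 0
[... 510 characters left out ...]
0.05314745, -0.00820074,  0.998553  , -1.15655552],
       [ 0.        ,  0.        ,  0.        ,  1.        ]])}
{'K': array([[298.46671539,   0.        , 252.24118819],
       [  0.        , 298.46671539, 193.3525009 ],
       [  0.        ,   0.        ,   1.        ]]), 'D': array([0.02463567, 0.        , 0.        , 0.        , 0.        ]), 'mount': array([[-4.33164947e-04,  9.62746115e-01,  2.70406602e-01,
         6.86326172e-02],
       [ 9.99999906e-01,  4.12509658e-04,  1.33217295e-04,
         4.30583543e-04],
       [ 1.67090989e-05,  2.70406634e-01, -9.62746203e-01,
         3.09950168e-02],
       [ 0.00000000e+00,  0.00000000e+00,  0.00000000e+00,
         1.00000000e+00]])}
```

Run:
```python
import cv2
for n in("scene","top"):
    im=cv2.imread(f"pics/{n}0.png"); cv2.imwrite(f"pics/{n}0b.png",cv2.resize(im,(800,600),interpolation=cv2.INTER_CUBIC))
```

```text
(no output)
```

View pics/top0b.png

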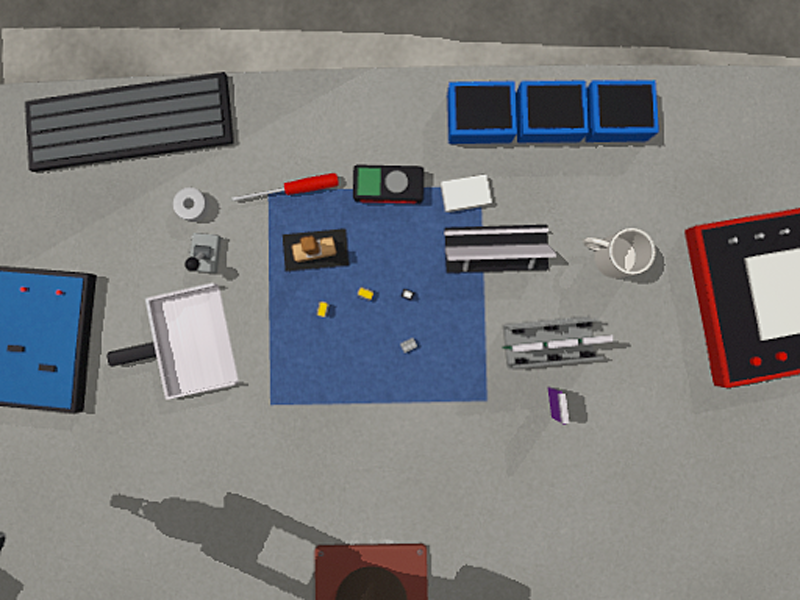

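View pics/scene0b.png

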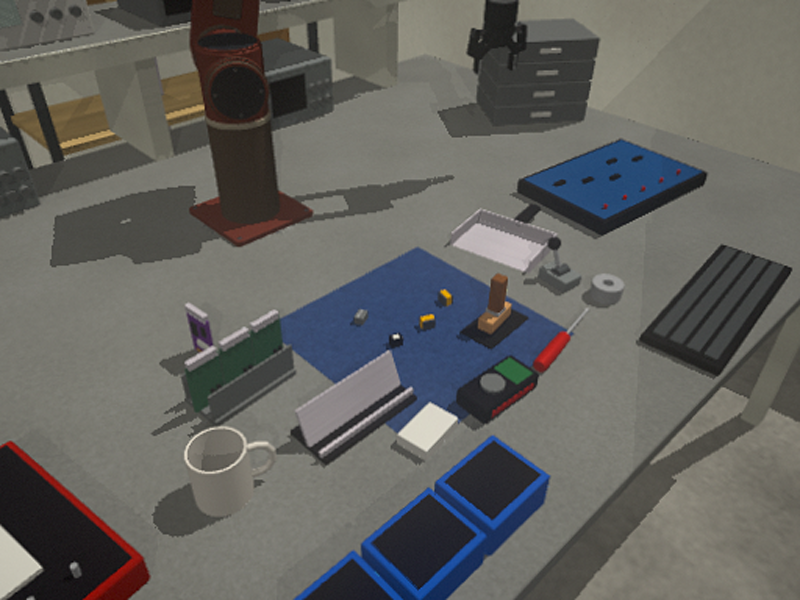

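The top view shows (800×600 pixels):
- **Pan:** (190,342), with its mouth facing right.
- **Parts:** four, at (322,310), (366,294), (408,295) and (408,346).
- **Sweeper and switch:** sweeper on its pad at (316,249), switch at (205,253).
- **Rack and rest:** rack with three boards at (557,343), rest at (497,250).
- **Look-alike:** purple board at (560,405), to be left alone.

Next I'll make enlarged crops and measure by colour.

```bash
cat > h.py <<'E'
import cv2,numpy as np
from bench import robot
from scipy.spatial.transform import Rotation as R
def cam(n,obs=None):
    m=robot.camera_model(n)
    if n=="wrist":
        w,x,y,z=obs["tcp_rot"]; T=np.eye(4); T[:3,:3]=R.from_quat([x,y,z,w]).as_matrix(); T[:3,3]=obs["tcp_pos"]
        return m["K"],m["D"],T@m["mount"]
    return m["K"],m["D"],np.linalg.inv(m["camera_from_world"])
def ray(c,uv):
    K,D,T=c; p=cv2.undistortPoints(np.float64(uv).reshape(-1,1,2),K,D).reshape(-1,2)
    d=np.c_[p[:,0],-p[:,1],-np.ones(len(p))]@T[:3,:3].T
    return T[:3,3],d
def onz(c,uv,z):
    o,d=ray(c,uv); return o+d*((z-o[2])/d[:,2])[:,None]
def proj(c,P):
    K,D,T=c; q=(np.float64(P).reshape(-1,3)-T[:3,3])@T[:3,:3]; q=q*[1,-1,-1]
    return cv2.projectPoints(q,np.zeros(3),np.zeros(3),K,D)[0].reshape(-1,2)
def state():
    o=robot.get_obs(); w,x,y,z=o["tcp_rot"]; M=R.from_quat([x,y,z,w]).as_matrix()
    return o,M,o["tcp_pos"]+M[:,2]*.155
def togo(P,Rt=None):
    """shift in tool axes (mm) taking the grasp point to world P (with target rotation Rt), and rotvec in tool axes"""
    o,M,g=state(); Rt=M if Rt is None else Rt
    return R.from_matrix(M.T@Rt).as_rotvec().round(4), (M.T@(np.array(P)-Rt[:,2]*.155-o["tcp_pos"])*1000).round(1)
E
python3 - <<'E'
import cv2,numpy as np
from h import *
im=cv2.imread("pics/top0.png")
cv2.imwrite("pics/c1.png",cv2.resize(im[95:265,60:300],None,fx=3.3,fy=3.3,interpolation=cv2.INTER_CUBIC))
cv2.imwrite("pics/c2.png",cv2.resize(im[135:285,270:420],None,fx=4,fy=4,interpolation=cv2.INTER_CUBIC))
print(onz(cam("top"),np.array([[322,310],[366,294],[408,295],[408,346]])/1.5625,.016).round(3))
E
```

```text
[[ 0.531  0.079  0.016]
 [ 0.558 -0.002  0.016]
 [ 0.555 -0.078  0.016]
 [ 0.462 -0.076  0.016]]
```

View pics/c1.png

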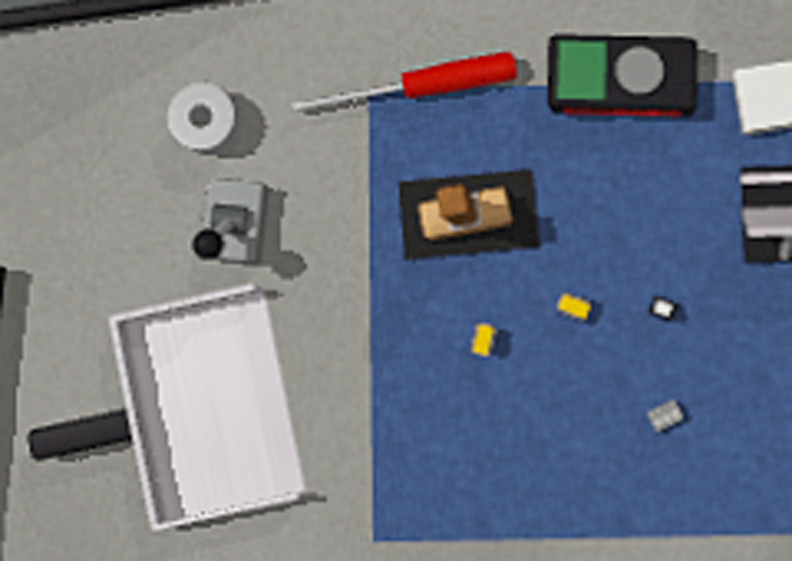

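View pics/c2.png

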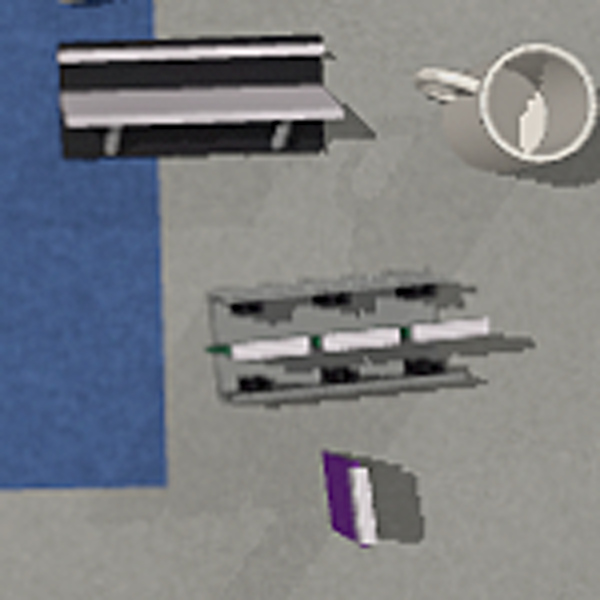

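Crop c1 shows the pan corners (110,320), (268,285), (303,492), (155,528), the pad corners (400,183), (533,170), (541,245), (407,258), the sweeper block and its handle. Crop c2 shows the three white bars of the green boards in line in the rack. The purple one at (350,500) stands apart, so I'll leave it alone.

Run:
```python
from h import *
c=cam("top")
f=lambda p,z:onz(c,np.array(p)/3.3+[60,95],z)
g=lambda p,z:onz(c,np.array(p)/4+[270,135],z)
P=f([[110,320],[155,528]],.03);M=f([[268,285],[303,492]],.015);print("pan back",P.round(3),"mouth",M.round(3))
d=M[1]-M[0];print("mouth mid",M.mean(0).round(3),"w",np.linalg.norm(d[:2]),"into angle",np.degrees(np.arctan2(P.mean(0)[1]-M.mean(0)[1],P.mean(0)[0]-M.mean(0)[0])), "mouthdir",np.degrees(np.arctan2(d[1],d[0])))
p=f([[400,183],[533,170],[541,245],[407,258]],.004);print("pad",p.round(3),p.mean(0).round(3))
b=f([[418,205],[508,187],[512,215],[424,240]],.034);print("block",b.round(3),b.mean(0).round(3))
print("handle",f([[455,196]],.108).round(3))
print("bars",g([[271,349],[361,339],[451,329]],.112).round(3))
print("rest lip",g([[58,55],[323,45]],.02).round(3),"paneltop",g([[65,122],[345,116]],.067).round(3))
print("switch block",f([[205,180],[270,180],[262,265],[205,260]],.025).round(3),"ball",f([[208,243]],.075).round(3))
o,M,gp=state()
Rt=np.array([[0,1,0],[1,0,0],[0,0,-1.]]); print(gp,togo([.60,.06,.25],Rt))
print(proj(c,[[.6,.09,.084]]))
```

```text
pan back [[0.555 0.402 0.03 ]
 [0.375 0.363 0.03 ]] mouth [[0.584 0.267 0.015]
 [0.403 0.237 0.015]]
mouth mid [0.493 0.252 0.015] w 0.18278900134368223 into angle 102.22834036209491 mouthdir -170.80583075865985
pad [[0.672 0.152 0.004]
 [0.681 0.034 0.004]
 [0.614 0.028 0.004]
 [0.605 0.146 0.004]] [0.643 0.09  0.004]
block [[0.648 0.131 0.034]
 [0.662 0.053 0.034]
 [0.638 0.05  0.034]
 [0.618 0.126 0.034]] [0.641 0.09  0.034]
handle [[0.645 0.089 0.108]]
bars [[ 0.458 -0.275  0.112]
 [ 0.463 -0.335  0.112]
 [ 0.469 -0.394  0.112]]
rest lip [[ 0.668 -0.147  0.02 ]
 [ 0.672 -0.338  0.02 ]] paneltop [[ 0.615 -0.148  0.067]
 [ 0.615 -0.34   0.067]]
switch block [[0.676 0.319 0.025]
 [0.674 0.262 0.025]
 [0.6   0.269 0.025]
 [0.606 0.319 0.025]] ball [[0.615 0.3   0.075]]
[0.20396075 0.5902447  0.24870726] (array([-1.600e-03,  9.000e-04,  1.238e+00]), array([-547.5, -372. ,   -0.7]))
[[198.82644605 172.10518883]]
```

step_arm(series="0 0 1.238 -300 -205 0 -1; 0 0 1.238 -300 -205 0 -1; 0 0 1.238 -300 -205 0 -1; 0 0 1.238 -300 -205 0 -1; 0 0 1.238 -300 -205 0 -1; 0 0 1.238 -300 -205 0 -1; 0 0 1.238 -300 -205 0 -1; 0 0 1.238 -300 -205 0 -1; 0 0 1.238 -300 -205 0 -1; 0 0 1.238 -300 -205 0 -1; 0 0 1.238 -300 -205 0 -1; 0 0 1.238 -300 -205 0 -1")

```text
t: 1.1
tcp_pos: [0.4207, 0.2987, 0.4043]
tcp_rot: [-0.0, 0.706, 0.708, -0.0]
ft_force: [-0.8, 0.3, 0.1]
gripper_width: 1.0
grasp_force: 0.0
```

Run:
```python
from h import *
o,M,g=state();print(o["t"],g,M.round(3));print(togo([.643,.09,.25],np.array([[0,1,0],[1,0,0],[0,0,-1.]])))
```

```text
1.1 [0.42061275 0.29868819 0.24933678] [[-0.002  1.    -0.001]
 [ 1.     0.002 -0.   ]
 [-0.    -0.001 -1.   ]]
(array([-0.0009,  0.    ,  0.0025]), array([-209.2,  221.7,   -0.9]))
```

step_arm(series="0 0 0 -210 222 0 -1; 0 0 0 -210 222 0 -1; 0 0 0 -210 222 0 -1; 0 0 0 -210 222 0 -1; 0 0 0 -210 222 0 -1; 0 0 0 -210 222 0 -1; 0 0 0 -210 222 0 -1; 0 0 0 -210 222 0 -1; 0 0 0 -210 222 0 -1; 0 0 0 -210 222 0 -1; 0 0 0 -210 222 0 -1; 0 0 0 -210 222 0 -1")

```text
t: 2.1
tcp_pos: [0.6418, 0.0909, 0.4047]
tcp_rot: [-0.0, 0.706, 0.708, -0.0]
ft_force: [-0.5, 0.5, -0.3]
gripper_width: 1.0
grasp_force: 0.0
```

Run:
```python
from h import *
o,M,g=state();print(o["t"],g);im=robot.get_image("wrist");np.save("w1.npy",np.r_[o["tcp_pos"],o["tcp_rot"]])
cv2.imwrite("pics/w1.png",im);cv2.imwrite("pics/w1b.png",cv2.resize(im,None,fx=1.56,fy=1.56,interpolation=cv2.INTER_CUBIC))
```

```text
2.1 [0.64170846 0.09091495 0.24967092]
```

View pics/w1b.png

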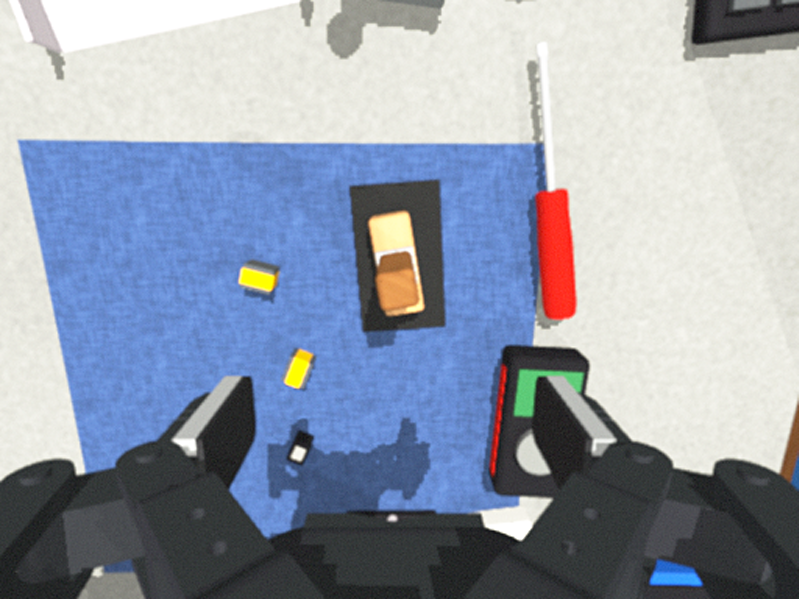

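The wrist view shows the sweeper handle top at about (398,293), the block edge from (368,215) to (410,210), and the pad corners (350,186), (439,180), (444,325), (364,331).

Run:
```python
from h import *
s=np.load("w1.npy");c=cam("wrist",dict(tcp_pos=s[:3],tcp_rot=s[3:]))
im=cv2.imread("pics/w1.png").astype(int);hsv=cv2.cvtColor(im.astype(np.uint8),cv2.COLOR_BGR2HSV)
# pad: dark mask near centre joined with wood -> min area rect
H,S,V=[hsv[...,i] for i in range(3)]
wood=((H>5)&(H<20)&(S>70)&(V>70)); dark=(V<60)
roi=np.zeros(V.shape,bool);roi[108:216,215:295]=1
for n,m in (("pad",(wood|dark)&roi),("block",wood&(V>185)&roi),("handle",wood&(V<185)&roi)):
    m=cv2.morphologyEx(m.astype(np.uint8),cv2.MORPH_OPEN,np.ones((3,3)))
    k=max(cv2.findContours(m,0,2)[0],key=cv2.contourArea)
    r=cv2.minAreaRect(k); b=cv2.boxPoints(r); z=dict(pad=.004,block=.034,handle=.108)[n]
    W=onz(c,b,z);e=np.linalg.norm(np.diff(W[[0,1,2,3,0]],axis=0),axis=1)
    L=W[1]-W[0] if e[0]>e[1] else W[2]-W[1]
    print(n,b.round(0).tolist(),W.mean(0).round(4),e.round(3),"yaw of long",np.degrees(np.arctan2(L[1],L[0]))%180-90)
h=onz(c,np.array([[377,282],[413,276],[418,304],[382,310]])/1.5625*[512/512,1],.108);print(h.round(3),h.mean(0))
p=onz(c,np.array([[350,186],[439,180],[444,325],[364,331]])/1.5625,.004);print(p.round(4),p.mean(0))
```

```text
pad [[234.0, 161.0], [268.0, 161.0], [268.0, 211.0], [234.0, 211.0]] [0.64   0.0651 0.004 ] [0.042 0.066 0.044 0.066] yaw of long 0.9839588237173871
block [[241.0, 176.0], [265.0, 171.0], [270.0, 198.0], [246.0, 203.0]] [0.6454 0.0724 0.034 ] [0.029 0.033 0.03  0.033] yaw of long 11.925298348304437
handle [[239.0, 164.0], [262.0, 160.0], [264.0, 172.0], [241.0, 175.0]] [0.6409 0.1091 0.108 ] [0.021 0.011 0.021 0.011] yaw of long -80.28922494068779
[[0.632 0.097 0.108]
 [0.653 0.101 0.108]
 [0.656 0.084 0.108]
 [0.634 0.08  0.108]] [0.64358691 0.09080041 0.108     ]
[[0.6075 0.1487 0.004 ]
 [0.6757 0.1533 0.004 ]
 [0.6833 0.0364 0.004 ]
 [0.6165 0.0309 0.004 ]] [0.64574484 0.09234189 0.004     ]
```

step_arm(series="0 0 -0.166 0 2 -0 -1; 0 0 -0.166 0 2 40 -1; 0 0 -0.166 0 2 80 -1; 0 0 -0.166 0 2 110 -1; 0 0 -0.166 0 2 140 -1; 0 0 -0.166 0 2 160 -1; 0 0 -0.166 0 2 166 -1; 0 0 -0.166 0 2 166 1; 0 0 -0.166 0 2 166 1; 0 0 -0.166 0 2 166 1; 0 0 -0.166 0 2 166 1; 0 0 -0.166 0 2 166 1", force=60)

```text
t: 3.15
tcp_pos: [0.6455, 0.089, 0.2407]
tcp_rot: [0.001, 0.646, 0.763, 0.001]
ft_force: [-0.3, -0.7, 1.8]
gripper_width: 0.299
grasp_force: 0.5
```

step_arm(series="0 0 0 0 0 0 1; 0 0 0 0 0 0 1; 0 0 0 0 0 0 1; 0 0 0 0 0 0 1; 0 0 0 0 0 0 1; 0 0 0 0 0 0 1", force=60)

```text
t: 3.65
tcp_pos: [0.6452, 0.0889, 0.2407]
tcp_rot: [0.001, 0.646, 0.763, 0.001]
ft_force: [-2.7, -0.9, 5.8]
gripper_width: 0.276
grasp_force: 58.4
```

Run:
```python
from h import *
o,M,g=state();print(o["t"],g,np.degrees(np.arctan2(M[1,0],M[0,0])),o["gripper_width"],o["ft_force"],o["grasp_force"])
```

```text
3.65 [0.6454764  0.08896113 0.08572568] 99.51310039612197 0.2760417938802949 [-2.70234493 -0.85746169  5.83574754] 58.37019503116608
```

```bash
cat >> h.py <<'E'
def down(yaw):
    a=np.radians(yaw); x=np.array([np.cos(a),np.sin(a),0]); z=np.array([0,0,-1.]); return np.c_[x,np.cross(z,x),z]
E
python3 - <<'E'
from h import *
print(togo([.567,-.118,.140],down(190)))
E
```

```text
(array([ 1.2000e-03,  1.6000e-03, -1.5793e+00]), array([-191.2, -111.2,  -54.4]))
```

step_arm(series="0 0 0 0 0 -30 1; 0 0 -0.1 0 0 -54 1; 0 0 -1.579 -30 -18 -54 1; 0 0 -1.579 -60 -35 -54 1; 0 0 -1.579 -90 -53 -54 1; 0 0 -1.579 -120 -70 -54 1; 0 0 -1.579 -150 -88 -54 1; 0 0 -1.579 -170 -100 -54 1; 0 0 -1.579 -180 -105 -54 1; 0 0 -1.579 -191 -111 -54 1; 0 0 -1.579 -191 -111 -54 1; 0 0 -1.579 -191 -111 -54 1")

```text
t: 4.65
tcp_pos: [0.5665, -0.1189, 0.2931]
tcp_rot: [0.0, 0.025, 1.0, -0.0]
ft_force: [0.2, -1.1, -2.3]
gripper_width: 0.273
grasp_force: 59.8
```

Run:
```python
from h import *
o,M,g=state();print(o["t"],g,np.degrees(np.arctan2(M[1,0],M[0,0])),o["gripper_width"],o["ft_force"],o["grasp_force"])
c=cam("top");im=robot.get_image("top");cv2.imwrite("pics/t1.png",im)
hsv=cv2.cvtColor(im,cv2.COLOR_BGR2HSV)
H,S,V=[hsv[...,i].astype(int) for i in range(3)]
roi=np.zeros(V.shape,bool);roi[170:255,175:310]=1
m=(~((H>95)&(H<130)&(S>80)))&roi
k=cv2.connectedComponentsWithStats(m.astype(np.uint8))
for st,ce in zip(k[2][1:],k[3][1:]):
    if 8<st[4]<400: print(st,ce.round(1),onz(c,[ce],.012)[0].round(3),im[int(ce[1]),int(ce[0])])
print(togo([.567,-.118,.087],down(190)))
```

```text
4.65 [ 0.56651515 -0.1189025   0.13812179] 177.07827243388013 0.27252198709101966 [ 0.15304916 -1.06653247 -2.3253881 ] 59.757113456726074
[183 170  32   4  68] [194.7 170.8] [0.611 0.112 0.012] [45 49 48]
[229 183  10   9  64] [233.3 187.4] [0.561 0.001 0.012] [  0 206 240]
[202 193   9  10  68] [206.2 197.6] [0.533 0.08  0.012] [  0 209 240]
[256 216  11  10  70] [261.1 220.6] [ 0.464 -0.076  0.012] [159 161 162]
(array([-1.000e-04,  3.000e-04, -2.174e-01]), array([-0.4,  0.5, 51.1]))
```

step_arm(series="0 0 -0.217 0 0 0 1; 0 0 -0.217 0 0 15 1; 0 0 -0.217 0 0 30 1; 0 0 -0.217 0 0 42 1; 0 0 -0.217 0 0 50 1; 0 0 -0.217 0 0 51 1; 0 0 -0.217 0 0 51 1")

```text
t: 5.28
tcp_pos: [0.5666, -0.1176, 0.2411]
tcp_rot: [-0.001, -0.08, 0.997, 0.0]
ft_force: [0.1, 0.6, -1.2]
gripper_width: 0.276
grasp_force: 59.7
```

Run:
```python
from h import *
o,M,g=state();print(o["t"],g,np.degrees(np.arctan2(M[1,0],M[0,0])),o["gripper_width"],o["ft_force"],o["grasp_force"])
d=np.array([-.174,.985,0]);n=np.array([.985,.174,0])
print(togo(.538*n+.19*d+[0,0,.087],down(190)))
```

```text
5.2833 [ 0.56638422 -0.11753768  0.08606888] -170.78868410337125 0.2763958553339351 [ 0.09436987  0.6412176  -1.22507149] 59.695664048194885
(array([ 0.0007, -0.0013, -0.0138]), array([  5.1, 404.4,  -0.6]))
```

step_arm(series="0 0 0 0 8 0 1; 0 0 0 0 24 0 1; 0 0 0 0 42 0 1; 0 0 0 0 60 0 1; 0 0 0 1 78 0 1; 0 0 0 1 96 0 1; 0 0 0 1 114 0 1; 0 0 0 1 132 0 1; 0 0 0 2 150 0 1; 0 0 0 2 168 0 1; 0 0 0 2 186 0 1; 0 0 0 2 204 0 1")

```text
t: 6.28
tcp_pos: [0.5322, 0.0845, 0.2431]
tcp_rot: [0.001, -0.081, 0.997, -0.0]
ft_force: [0.3, -0.4, -2.7]
gripper_width: 0.273
grasp_force: 59.8
```

step_arm(series="0 0 0 0 18 0 1; 0 0 0 0 36 0 1; 0 0 0 0 54 0 1; 0 0 0 0 72 0 1; 0 0 0 1 90 0 1; 0 0 0 1 108 0 1; 0 0 0 1 126 0 1; 0 0 0 1 144 0 1; 0 0 0 1 162 0 1; 0 0 0 1 178 0 1; 0 0 0 1 192 0 1; 0 0 0 1 200 0 1")

```text
t: 7.28
tcp_pos: [0.4986, 0.2823, 0.2427]
tcp_rot: [0.001, -0.081, 0.997, 0.0]
ft_force: [0.9, 0.2, -1.9]
gripper_width: 0.272
grasp_force: 59.7
```

Run:
```python
from h import *
o,M,g=state();print(o["t"],g,np.degrees(np.arctan2(M[1,0],M[0,0])),o["gripper_width"],o["ft_force"],o["grasp_force"])
im=robot.get_image("top")
cv2.imwrite("pics/c3.png",cv2.resize(im[110:280,60:300],None,fx=2.5,fy=2.5,interpolation=cv2.INTER_CUBIC))
print(togo([.462,-.135,.14],down(180)))
```

```text
7.2833 [0.49883458 0.2824372  0.08773235] -170.68405642672326 0.27174164604536677 [ 0.898542    0.24870479 -1.88898508] 59.67862665653229
(array([0.0014, 0.0014, 0.163 ]), array([ 103.7, -406.3,  -53.1]))
```

View pics/c3.png

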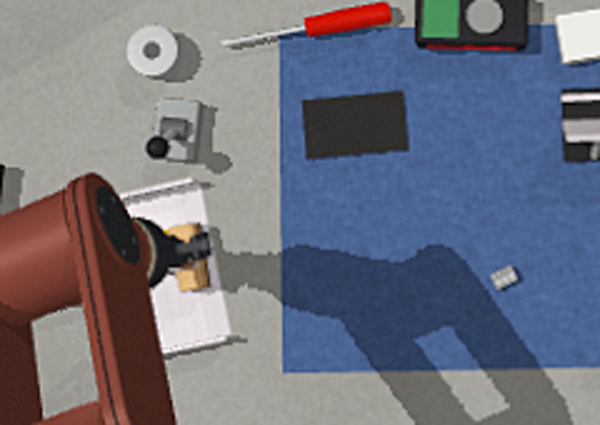

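All three upper parts went into the pan. The terminal block is still at about (505,277).

step_arm(series="0 0 0 0 0 -30 1; 0 0 0 0 -10 -53 1; 0 0 0.163 104 -406 -53 1; 0 0 0.163 104 -406 -53 1; 0 0 0.163 104 -406 -53 1; 0 0 0.163 104 -406 -53 1; 0 0 0.163 104 -406 -53 1; 0 0 0.163 104 -406 -53 1; 0 0 0.163 104 -406 -53 1; 0 0 0.163 104 -406 -53 1; 0 0 0.163 104 -406 -53 1; 0 0 0.163 104 -406 -53 1")

```text
t: 8.33
tcp_pos: [0.4607, -0.1399, 0.2953]
tcp_rot: [0.001, 0.001, 1.0, -0.001]
ft_force: [0.4, 0.3, -2.4]
gripper_width: 0.273
grasp_force: 60.0
```

step_arm(series="0 0 0 0 0 0 1; 0 0 0 0 0 0 1; 0 0 0 0 0 0 1")

```text
t: 8.58
tcp_pos: [0.4613, -0.1371, 0.2947]
tcp_rot: [-0.0, 0.001, 1.0, 0.0]
ft_force: [-0.4, 1.0, -2.5]
gripper_width: 0.269
grasp_force: 60.2
```

Run:
```python
from h import *
o,M,g=state();print(o["t"],g,np.degrees(np.arctan2(M[1,0],M[0,0])),o["gripper_width"],o["ft_force"],o["grasp_force"])
print(togo([.464,-.135,.087],down(180)))
im=robot.get_image("top");cv2.imwrite("pics/t2.png",im)
c=cam("top");hsv=cv2.cvtColor(im,cv2.COLOR_BGR2HSV)
H,S,V=[hsv[...,i].astype(int) for i in range(3)]
roi=np.zeros(V.shape,bool);roi[170:255,175:310]=1
k=cv2.connectedComponentsWithStats(((~((H>95)&(H<130)&(S>80)))&roi).astype(np.uint8))
for st,ce in zip(k[2][1:],k[3][1:]):
    if 8<st[4]<400: print(st,ce.round(1),onz(c,[ce],.012)[0].round(3),im[int(ce[1]),int(ce[0])])
cv2.imwrite("pics/c4.png",cv2.resize(im[140:285,80:330],None,fx=3.2,fy=3.2,interpolation=cv2.INTER_CUBIC))
```

```text
8.5833 [ 0.46129165 -0.13698083  0.13972233] 179.838986393686 0.2688222359632477 [-0.4415828   1.03105381 -2.49140918] 60.24082660675049
(array([ 0.0005, -0.0001, -0.0028]), array([-2.7,  2. , 52.7]))
[183 170  32   4  68] [194.7 170.8] [0.611 0.112 0.012] [45 46 45]
[286 170  24  10 104] [298.  171.8] [ 0.602 -0.185  0.012] [125 126 127]
```

View pics/c4.png

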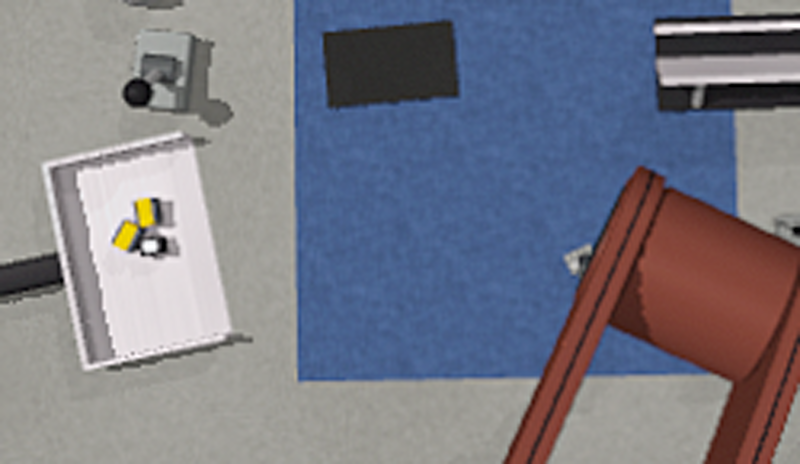

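step_arm(series="0 0 0 -3 2 18 1; 0 0 0 -3 2 36 1; 0 0 0 -3 2 48 1; 0 0 0 -3 2 53 1; 0 0 0 -3 10 53 1; 0 0 0 -3 26 53 1; 0 0 0 -3 44 53 1; 0 0 0 -3 62 53 1; 0 0 0 -3 80 53 1; 0 0 0 -3 98 53 1; 0 0 0 -3 116 53 1; 0 0 0 -3 134 53 1")

```text
t: 9.63
tcp_pos: [0.465, -0.001, 0.243]
tcp_rot: [0.001, 0.0, 1.0, -0.0]
ft_force: [-0.7, -0.6, -2.2]
gripper_width: 0.273
grasp_force: 60.4
```

step_arm(series="0 0 0 0 18 0 1; 0 0 0 0 36 0 1; 0 0 0 0 54 0 1; 0 0 0 0 72 0 1; 0 0 0 0 90 0 1; 0 0 0 0 108 0 1; 0 0 0 0 126 0 1; 0 0 0 0 144 0 1; 0 0 0 0 162 0 1; 0 0 0 0 180 0 1; 0 0 0 0 198 0 1; 0 0 0 0 216 0 1")

```text
t: 10.63
tcp_pos: [0.4647, 0.2152, 0.243]
tcp_rot: [0.001, -0.0, 1.0, 0.0]
ft_force: [0.0, 0.4, -2.1]
gripper_width: 0.274
grasp_force: 60.5
```

step_arm(series="0 0 0 0 18 0 1; 0 0 0 0 36 0 1; 0 0 0 0 52 0 1; 0 0 0 0 60 0 1; 0 0 0 0 64 0 1; 0 0 0 0 50 0 1; 0 0 0 0 30 -10 1; 0 0 0 0 30 -50 1; 0 0 0 0 30 -80 1; 0 0 0 0 30 -80 1")

```text
t: 11.47
tcp_pos: [0.4674, 0.2426, 0.329]
tcp_rot: [0.005, 0.001, 1.0, 0.002]
ft_force: [1.6, 0.0, -1.5]
gripper_width: 0.273
grasp_force: 60.7
```

Run:
```python
from h import *
o,M,g=state();print(o["t"],g,np.degrees(np.arctan2(M[1,0],M[0,0])),o["gripper_width"],o["ft_force"],o["grasp_force"])
print(togo([.6457,.0923,.16],down(94.2)))
```

```text
11.4667 [0.4690585  0.24314155 0.17397067] 179.8600885434092 0.2733323680300093 [ 1.56440795  0.03098559 -1.51593747] 60.714826583862305
(array([0.0109, 0.0063, 1.4951]), array([-178.5, -149.9,   15.4]))
```

step_arm(series="0 0 1.495 -178 -150 0 1; 0 0 1.495 -178 -150 0 1; 0 0 1.495 -178 -150 0 1; 0 0 1.495 -178 -150 0 1; 0 0 1.495 -178 -150 0 1; 0 0 1.495 -178 -150 0 1; 0 0 1.495 -178 -150 0 1; 0 0 1.495 -178 -150 0 1; 0 0 1.495 -178 -150 0 1; 0 0 1.495 -178 -150 0 1; 0 0 1.495 -178 -150 0 1; 0 0 1.495 -178 -150 0 1")

```text
t: 12.47
tcp_pos: [0.6424, 0.0917, 0.3209]
tcp_rot: [-0.0, 0.683, 0.731, -0.001]
ft_force: [0.9, 0.6, -2.3]
gripper_width: 0.271
grasp_force: 60.7
```

step_arm(series="0 0 0 0 0 0 1; 0 0 0 0 0 0 1; 0 0 0 0 0 0 1; 0 0 0 0 0 0 1")

```text
t: 12.8
tcp_pos: [0.6427, 0.0925, 0.3215]
tcp_rot: [-0.0, 0.679, 0.734, -0.0]
ft_force: [0.7, -1.0, -3.1]
gripper_width: 0.274
grasp_force: 60.7
```

Run:
```python
from h import *
o,M,g=state();print(o["t"],g,np.degrees(np.arctan2(M[1,0],M[0,0])),M[:,2].round(4))
print(togo([.6457,.0923,.087],down(94.2)))
im=robot.get_image("top");cv2.imwrite("pics/t3.png",im)
a=cv2.resize(im[150:260,80:310],None,fx=3.2,fy=3.2,interpolation=cv2.INTER_CUBIC)
cv2.imwrite("pics/c5.png",a)
```

```text
12.8 [0.64265906 0.09251341 0.16651691] 94.39555647987714 [-3.e-04 -1.e-04 -1.e+00]
(array([-0.0003,  0.    ,  0.0034]), array([-0.4,  3. , 79.5]))
```

View pics/c5.png

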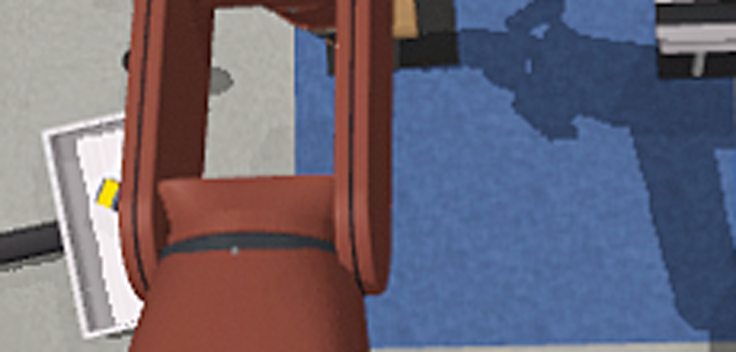

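Run:
```python
from h import *
a=robot.get_image("scene")[115:215,230:400];b=robot.get_image("wrist")
a=cv2.resize(a,None,fx=3,fy=3,interpolation=cv2.INTER_CUBIC)
v=np.zeros((300+288,510,3),np.uint8);v[:300]=a;v[300:,:384]=cv2.resize(b,(384,288),interpolation=cv2.INTER_AREA);cv2.imwrite("pics/c6.png",v)
```

View pics/c6.png

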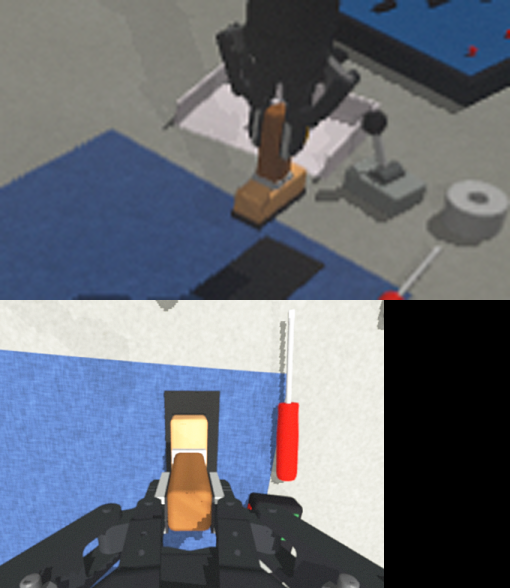

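No part is left on the mat, and the sweeper is lined up over its pad. I'll park it.

step_arm(series="0 0 0.003 -1 3 0 1; 0 0 0.003 -1 3 20 1; 0 0 0.003 -1 3 40 1; 0 0 0.003 -1 3 56 1; 0 0 0.003 -1 3 68 1; 0 0 0.003 -1 3 75 1; 0 0 0.003 -1 3 78 1; 0 0 0.003 -1 3 80 1; 0 0 0.003 -1 3 80.5 1; 0 0 0.003 -1 3 80.5 1; 0 0 0.003 -1 3 80.5 1")

```text
t: 13.87
tcp_pos: [0.6464, 0.0921, 0.2423]
tcp_rot: [0.001, 0.681, 0.732, 0.001]
ft_force: [0.2, 0.6, -1.7]
gripper_width: 0.272
grasp_force: 60.8
```

Run:
```python
from h import *
o,M,g=state();print(o["t"],g,np.degrees(np.arctan2(M[1,0],M[0,0])),M[:,2].round(4),o["ft_force"])
```

```text
13.8667 [0.64666321 0.09205947 0.08732433] 94.09914632342523 [ 0.0018  0.     -1.    ] [ 0.16343532  0.56855406 -1.70674974]
```

step_arm(series="0 0 0 0 -1 1 1; 0 0 0 0 -1 2 1; 0 0 0 0 -1 2 1; 0 0 0 0 -1 2 0.2; 0 0 0 0 -1 2 0; 0 0 0 0 -1 2 -1; 0 0 0 0 -1 2 -1; 0 0 0 0 -1 2 -1; 0 0 0 0 -1 -10 -1; 0 0 0 0 -1 -40 -1; 0 0 0 0 -1 -80 -1; 0 0 0 0 -1 -120 -1")

```text
t: 14.87
tcp_pos: [0.6443, 0.0919, 0.3621]
tcp_rot: [-0.001, 0.681, 0.732, -0.001]
ft_force: [1.3, 0.1, -0.1]
gripper_width: 0.999
grasp_force: 0.0
```

step_arm(series="0 0 0 0 0 -40 -1; 0 0 0 0 0 -44 -1; 0 0 0 0 0 -44 -1; 0 0 0 0 0 -44 -1")

```text
t: 15.2
tcp_pos: [0.6448, 0.0919, 0.406]
tcp_rot: [0.0, 0.681, 0.732, 0.0]
ft_force: [-0.4, -0.7, -0.4]
gripper_width: 1.0
grasp_force: 0.0
```

Run:
```python
from h import *
o,M,g=state();im=robot.get_image("wrist");c=cam("wrist",o);print(o["t"],g,np.degrees(np.arctan2(M[1,0],M[0,0])))
np.save("w2.npy",np.r_[o["tcp_pos"],o["tcp_rot"]]);cv2.imwrite("pics/w2.png",im)
# expected pad/handle pixel
print(proj(c,[[.6457,.0923,.108],[.6457,.0923,.004]]))
v=cv2.resize(im[95:245,190:340],None,fx=3.6,fy=3.6,interpolation=cv2.INTER_CUBIC);cv2.imwrite("pics/c7.png",v)
print(togo([.53,-.27,.30],down(90)))
```

```text
15.2 [0.64499708 0.0919393  0.25103271] 94.09742432343643
[[252.80793947 186.7056306 ]
 [252.55200393 166.12765796]]
(array([-0.0018, -0.    ,  0.0715]), array([-352.8, -140.1,  -50.6]))
```

View pics/c7.png

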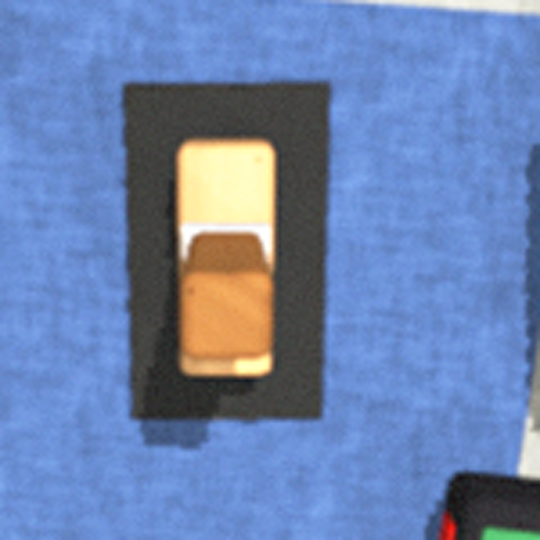

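Run:
```python
from h import *
s=np.load("w2.npy");c=cam("wrist",dict(tcp_pos=s[:3],tcp_rot=s[3:]))
f=lambda p,z:onz(c,np.array(p)/3.6+[190,95],z)
b=f([[177,140],[276,140],[273,377],[180,377]],.034);p=f([[123,84],[330,84],[323,418],[133,418]],.004);h=f([[182,272],[272,272],[272,356],[182,356]],.108)
for q in (b,p,h): print(q.round(4).tolist(),q.mean(0).round(4))
im=robot.get_image("top");cv2.imwrite("pics/t4.png",im)
print(togo([.465,-.335,.30],down(90)))
```

```text
[[0.6276, 0.1333, 0.034], [0.6584, 0.1355, 0.034], [0.664, 0.0584, 0.034], [0.6332, 0.0563, 0.034]] [0.6458 0.0959 0.034 ]
[[0.6075, 0.148, 0.004], [0.6765, 0.1529, 0.004], [0.6855, 0.0352, 0.004], [0.6164, 0.0303, 0.004]] [0.6465 0.0916 0.004 ]
[[0.6335, 0.1066, 0.108], [0.6562, 0.1082, 0.108], [0.658, 0.0863, 0.108], [0.6348, 0.0846, 0.108]] [0.6456 0.0964 0.108 ]
(array([-0.0034, -0.    ,  0.0715]), array([-413. , -209.5,  -51.2]))
```

The sweeper stands about 4 mm off the middle in y, so I'll nudge it.

step_arm(series="0 0 0 4 1 40 -1; 0 0 0 4 1 80 -1; 0 0 0 4 1 120 -1; 0 0 0 4 1 150 -1; 0 0 0 4 1 164 -1; 0 0 0 4 1 164 -1; 0 0 0 4 1 164 1; 0 0 0 4 1 164 1; 0 0 0 4 1 164 1; 0 0 0 4 1 164 1; 0 0 0 4 1 164 1; 0 0 0 4 1 164 1", force=40)

```text
t: 16.3
tcp_pos: [0.646, 0.096, 0.2432]
tcp_rot: [0.001, 0.681, 0.732, 0.001]
ft_force: [-2.2, -0.6, 5.9]
gripper_width: 0.279
grasp_force: 39.9
```

step_arm(series="0 0 0 0 0 0 1; 0 0 0 0 0 -4 1; 0 0 0 0 0 -5 1; 0 0 0 -2 0 -5 1; 0 0 0 -4.5 0.5 -5 1; 0 0 0 -4.5 0.5 -5 1; 0 0 0 -4.5 0.5 -2 1; 0 0 0 -4.5 0.5 0 1; 0 0 0 -4.5 0.5 1 1; 0 0 0 -4.5 0.5 1 1; 0 0 0 -4.5 0.5 1 0.2; 0 0 0 -4.5 0.5 1 0")

```text
t: 17.3
tcp_pos: [0.6467, 0.0915, 0.2406]
tcp_rot: [0.0, 0.681, 0.732, 0.0]
ft_force: [0.9, 0.5, -1.3]
gripper_width: 0.495
grasp_force: 0.0
```

step_arm(series="0 0 0 0 0 0 -1; 0 0 0 0 0 0 -1; 0 0 0 0 0 0 -1; 0 0 0 0 0 -10 -1; 0 0 0 0 0 -40 -1; 0 0 0 0 0 -80 -1; 0 0 0 0 0 -120 -1; 0 0 0 0 0 -160 -1; 0 0 0 0 0 -164 -1; 0 0 0 0 0 -164 -1; 0 0 0 0 0 -164 -1")

```text
t: 18.22
tcp_pos: [0.6464, 0.0916, 0.4048]
tcp_rot: [0.0, 0.681, 0.732, 0.0]
ft_force: [-0.1, 0.4, -0.9]
gripper_width: 1.002
grasp_force: 0.0
```

Run:
```python
from h import *
o,M,g=state();im=robot.get_image("wrist");c=cam("wrist",o);print(o["t"],g,np.degrees(np.arctan2(M[1,0],M[0,0])))
hsv=cv2.cvtColor(im,cv2.COLOR_BGR2HSV);H,S,V=[hsv[...,i] for i in range(3)]
roi=np.zeros(V.shape,bool);roi[110:215,215:290]=1
for m,z,n in ((((H<22)&(S>60)&(V>60)&roi),.034,"wood"),((((V<75)&(S<90)))&roi,.004,"pad")):
    ys,xs=np.nonzero(cv2.morphologyEx(m.astype(np.uint8),cv2.MORPH_OPEN,np.ones((3,3)))); e=[[xs.mean(),ys.min()],[xs.mean(),ys.max()+1]];print(n,e,onz(c,e,z).round(4))
    im[m]=im[m]//2
print(togo([.465,-.335,.30],down(90)))
```

```text
18.2167 [0.64652374 0.0915703  0.24982371] 94.09766776147536
wood [[np.float64(251.05606617647058), np.int64(137)], [np.float64(251.05606617647058), np.int64(203)]] [[0.6427 0.1306 0.034 ]
 [0.6481 0.0531 0.034 ]]
pad [[np.float64(250.54310344827587), np.int64(118)], [np.float64(250.54310344827587), np.int64(211)]] [[0.6406 0.1503 0.004 ]
 [0.6488 0.0326 0.004 ]]
(array([-0.0019, -0.0001,  0.0715]), array([-412.5, -211.1,  -51.6]))
```

step_arm(series="0 0 0.0715 -413 -211 -52 -1; 0 0 0.0715 -413 -211 -52 -1; 0 0 0.0715 -413 -211 -52 -1; 0 0 0.0715 -413 -211 -52 -1; 0 0 0.0715 -413 -211 -52 -1; 0 0 0.0715 -413 -211 -52 -1; 0 0 0.0715 -413 -211 -52 -1; 0 0 0.0715 -413 -211 -52 -1; 0 0 0.0715 -413 -211 -52 -1; 0 0 0.0715 -413 -211 -52 -1; 0 0 0.0715 -413 -211 -52 -1; 0 0 0.0715 -413 -211 -52 -1")

```text
t: 19.27
tcp_pos: [0.4627, -0.3402, 0.4543]
tcp_rot: [-0.001, 0.709, 0.705, -0.001]
ft_force: [0.1, 0.4, 0.1]
gripper_width: 0.998
grasp_force: 0.0
```

step_arm(series="0 0 0 0 0 0 -1; 0 0 0 0 0 0 -1; 0 0 0 0 0 0 -1; 0 0 0 0 0 0 -1")

```text
t: 19.6
tcp_pos: [0.4662, -0.3339, 0.4552]
tcp_rot: [-0.001, 0.706, 0.708, 0.0]
ft_force: [0.5, -0.7, 0.2]
gripper_width: 1.0
grasp_force: 0.0
```

Run:
```python
from h import *
o,M,g=state();im=robot.get_image("wrist");c=cam("wrist",o);print(o["t"],g,np.degrees(np.arctan2(M[1,0],M[0,0])))
np.save("w3.npy",np.r_[o["tcp_pos"],o["tcp_rot"]]);cv2.imwrite("pics/w3.png",im)
cv2.imwrite("pics/w3b.png",cv2.resize(im,(800,600),interpolation=cv2.INTER_CUBIC))
t=robot.get_image("top");cv2.imwrite("pics/t5.png",t)
hsv=cv2.cvtColor(t,cv2.COLOR_BGR2HSV);c=cam("top");H,S,V=[hsv[...,i].astype(int) for i in range(3)]
roi=np.zeros(V.shape,bool);roi[180:260,92:330]=1
for nm,m in (("yellow",(H>20)&(H<35)&(S>150)&(V>120)),("dark",(V<70)),("greyonmat",(V>110)&(S<40))):
    k=cv2.connectedComponentsWithStats((m&roi).astype(np.uint8))
    for st,ce in zip(k[2][1:],k[3][1:]):
        if 6<st[4]<150: print(nm,st,onz(c,[ce],.012)[0].round(3),t[int(ce[1]),int(ce[0])])
```

```text
19.6 [ 0.46603984 -0.33366866  0.30022049] 90.12142896223949
yellow [122 202   6   8  33] [0.515 0.316 0.012] [  0 211 239]
yellow [111 206   6   9  35] [0.503 0.35  0.012] [  0 212 237]
dark [128 202   2   8   8] [0.515 0.304 0.012] [113  94  88]
dark [116 208  10  10  28] [0.494 0.33  0.012] [39 38 41]
dark [ 92 219   8  11  66] [0.462 0.405 0.012] [54 53 55]
```

View pics/w3b.png

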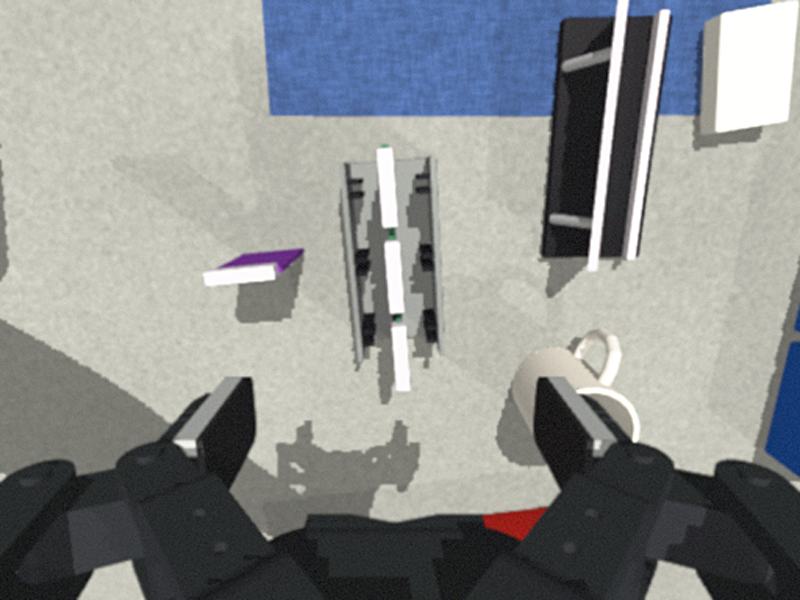

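The three white bars run down the rack at about (388,188), (394,277) and (400,357). These are on green boards. The purple one at (250,265) stands outside the rack, so it isn't one of them. In the rest, the lip runs (665,12) to (633,258) and the panel top (622,0) to (593,270). All four parts are in the pan: two yellow, plus the dark relay and the terminal.

Run:
```python
from h import *
s=np.load("w3.npy");c=cam("wrist",dict(tcp_pos=s[:3],tcp_rot=s[3:]));im=cv2.imread("pics/w3.png")
hsv=cv2.cvtColor(im,cv2.COLOR_BGR2HSV);H,S,V=[hsv[...,i].astype(int) for i in range(3)]
m=(V>228)&(S<30);roi=np.zeros(V.shape,bool);roi[90:255,235:268]=1
k=cv2.findContours((m&roi).astype(np.uint8),0,2)[0]
for q in k:
    if cv2.contourArea(q)>60:
        b=cv2.boxPoints(cv2.minAreaRect(q));W=onz(c,b,.112);e=np.linalg.norm(np.diff(W[[0,1,2]],axis=0),axis=1);L=W[1]-W[0] if e[0]>e[1] else W[2]-W[1]
        print("bar",b.mean(0).round(1),W.mean(0).round(4),e.round(4),np.degrees(np.arctan2(L[1],L[0]))%180-90)
f=lambda p,z:onz(c,np.array(p)/1.5625,z).round(4).tolist()
print("lip",f([[660,12],[671,12],[628,258],[638,258]],.02));print("panel top",f([[588,270],[599,270],[617,0],[628,0]],.068));print("base",f([[543,257],[562,18]],.01),f([[640,257],[671,17]],.01))
print("rackends",f([[345,163],[436,157],[358,362],[441,352]],.062))
# top-view lip / green overlay
t=cv2.imread("pics/t5.png");a=cv2.resize(robot.get_image("scene")[175:290,100:280],None,fx=4.4,fy=4.4,interpolation=cv2.INTER_CUBIC);cv2.imwrite("pics/s3.png",a)
```

```text
bar [256.3 228.7] [ 0.4706 -0.3938  0.112 ] [0.01   0.0496] 3.765159152802056
bar [252.1 176.8] [ 0.4657 -0.3342  0.112 ] [0.0096 0.0495] 4.6298270763551415
bar [247.3 119.8] [ 0.4608 -0.2751  0.112 ] [0.01   0.0493] 4.323539283971911
lip [[0.6663, -0.1498, 0.02], [0.6745, -0.1499, 0.02], [0.6695, -0.3375, 0.02], [0.6781, -0.3375, 0.02]]
panel top [[0.616, -0.3383, 0.068], [0.6244, -0.3383, 0.068], [0.6132, -0.1562, 0.068], [0.6204, -0.1563, 0.068]]
base [[0.5991, -0.3384, 0.01], [0.5964, -0.1502, 0.01]] [[0.685, -0.3384, 0.01], [0.6803, -0.1504, 0.01]]
rackends [[0.4292, -0.2588, 0.062], [0.4967, -0.2545, 0.062], [0.4357, -0.4181, 0.062], [0.5049, -0.409, 0.062]]
```

View pics/s3.png

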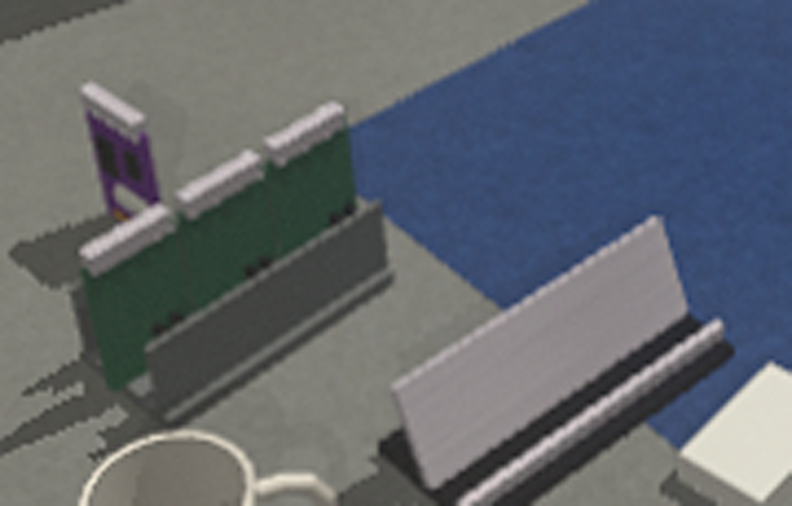

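The boards are green and stand in line; measured bar sizes (49.5×10 mm) and height match. I'll plan the first board.

```bash
cat >> h.py <<'E'
BAR=[[.4608,-.2751],[.4657,-.3342],[.4706,-.3938]]
TH=np.radians(1.0); RO=np.array([.6468,-.2437,0]); RZ=R.from_euler("z",TH).as_matrix()
u=RZ@[-np.sin(.4),0,np.cos(.4)]; nn=RZ@[np.cos(.4),0,np.sin(.4)]
RR=np.c_[np.cross(nn,-u),nn,-u]   # tool axes at the rest
def place(i,up=0.,off=0.001): # rest slot i: 0 -> y=+62
    return RO+RZ@[0,.062*(1-i),.0108]+nn*(.002+off)+u*(.093+up)
def rel(P0,R0,P1,R1):
    a=P0-R0[:,2]*.155;b=P1-R1[:,2]*.155
    return R.from_matrix(R0.T@R1).as_rotvec().round(3),(R0.T@(b-a)*1000).round(1)
E
python3 - <<'E'
from h import *
print(RR.round(3)); g=down(94.2)
for i in range(3):
    b=np.array(BAR[i]); hi=np.r_[b,.18];lo=np.r_[b,.105];up=np.r_[b,.26]
    print(i,"tohi",togo(hi,g) if i==0 else "", "up->preplace",rel(up,g,place(i,.04),RR),place(i).round(4))
E
```

```text
[[-0.017  0.921  0.389]
 [ 1.     0.016  0.007]
 [-0.     0.389 -0.921]]
0 tohi (array([-0.0002, -0.0003, -0.0712]), array([ 59.1,  -5.2, 121. ])) up->preplace (array([-0.4  , -0.011,  0.055]), array([ 85.7,  82. , 137.8])) [ 0.6123 -0.1823  0.0976]
1 tohi  up->preplace (array([-0.4  , -0.011,  0.055]), array([ 83.1,  78. , 137.8])) [ 0.6134 -0.2443  0.0976]
2 tohi  up->preplace (array([-0.4  , -0.011,  0.055]), array([ 81. ,  74. , 137.8])) [ 0.6144 -0.3063  0.0976]
```

step_arm(series="0 0 -0.071 35 -3 15 -1; 0 0 -0.071 59 -5 40 -1; 0 0 -0.071 59 -5 75 -1; 0 0 -0.071 59 -5 110 -1; 0 0 -0.071 59 -5 135 -1; 0 0 -0.071 59 -5 155 -1; 0 0 -0.071 59 -5 175 -1; 0 0 -0.071 59 -5 190 -1; 0 0 -0.071 59 -5 196 -1; 0 0 -0.071 59 -5 196 -1; 0 0 -0.071 59 -5 196 -1")

```text
t: 20.67
tcp_pos: [0.4608, -0.2763, 0.2607]
tcp_rot: [0.0, 0.681, 0.732, 0.0]
ft_force: [-0.3, 0.3, 0.1]
gripper_width: 1.0
grasp_force: 0.0
```

Run:
```python
from h import *
o,M,g=state();print(o["t"],g,np.degrees(np.arctan2(M[1,0],M[0,0])),o["ft_force"],togo(np.r_[BAR[0],.105],down(94.2)))
```

```text
20.6667 [ 0.46087889 -0.27627815  0.10566773] 94.10600486615256 [-0.29273134  0.31207061  0.13728292] (array([ 0.0002,  0.0002, -0.0016]), array([1.2, 0. , 0.7]))
```

step_arm(series="0 0 0 1 0 0.5 1; 0 0 0 1 0 0.5 1; 0 0 0 1 0 0.5 1; 0 0 0 1 0 0.5 1; 0 0 0 1 0 0.5 1; 0 0 0 1 0 0.5 1; 0 0 0 1 0 0.5 1; 0 0 0 1 0 0.5 1; 0 0 0 1 0 0.5 1; 0 0 0 1 0 0.5 1", force=40)

```text
t: 21.5
tcp_pos: [0.4606, -0.2756, 0.26]
tcp_rot: [0.0, 0.682, 0.732, 0.0]
ft_force: [-0.2, 0.5, 3.3]
gripper_width: 0.111
grasp_force: 41.2
```

step_arm(series="0 0 0 0 0 -10 1; 0 0 0 0 0 -25 1; 0 0 0 0 0 -45 1; 0 0 0 0 0 -70 1; 0 0 0 0 0 -100 1; 0 0 0 0 0 -130 1; 0 0 0 0 0 -155 1; 0 0 0 0 0 -155 1; 0 0 0 0 0 -155 1")

```text
t: 22.25
tcp_pos: [0.4607, -0.2756, 0.4169]
tcp_rot: [0.002, 0.682, 0.732, 0.0]
ft_force: [-0.5, -0.4, -0.6]
gripper_width: 0.112
grasp_force: 40.7
```

Run:
```python
from h import *
o,M,g=state();print(o["t"],g,o["gripper_width"],o["grasp_force"],togo(place(0,.04),RR))
cv2.imwrite("pics/s4.png",robot.get_image("scene"));cv2.imwrite("pics/w4.png",robot.get_image("wrist"))
```

```text
22.25 [ 0.46111481 -0.27599101  0.26194487] 0.11198629130777307 40.731446743011475 (array([-0.3971, -0.0082,  0.0534]), array([ 86.8,  81.6, 139.7]))
```

step_arm(series="-0.1 0 0.013 20 10 0 1; -0.2 0 0.027 40 25 0 1; -0.3 -0.01 0.04 60 45 10 1; -0.4 -0.01 0.054 75 65 30 1; -0.4 -0.01 0.054 87 82 60 1; -0.4 -0.01 0.054 87 82 90 1; -0.4 -0.01 0.054 87 82 115 1; -0.4 -0.01 0.054 87 82 132 1; -0.4 -0.01 0.054 87 82 140 1; -0.4 -0.01 0.054 87 82 140 1; -0.4 -0.01 0.054 87 82 140 1; -0.4 -0.01 0.054 87 82 140 1")

```text
t: 23.35
tcp_pos: [0.5358, -0.1828, 0.2743]
tcp_rot: [0.138, 0.687, 0.699, 0.142]
ft_force: [-0.4, -0.2, -0.4]
gripper_width: 0.108
grasp_force: 40.7
```

Run:
```python
from h import *
o,M,g=state();print(o["t"],g,o["gripper_width"],o["grasp_force"],togo(place(0),RR))
a=cv2.resize(robot.get_image("scene")[185:310,140:320],None,fx=4.2,fy=4.2,interpolation=cv2.INTER_CUBIC);cv2.imwrite("pics/s5.png",a)
```

```text
23.35 [ 0.59591325 -0.18160317  0.13143613] 0.1083969576205294 40.705005526542664 (array([-0.0014, -0.0011, -0.0013]), array([-0.8,  1.7, 37.5]))
```

View pics/s5.png

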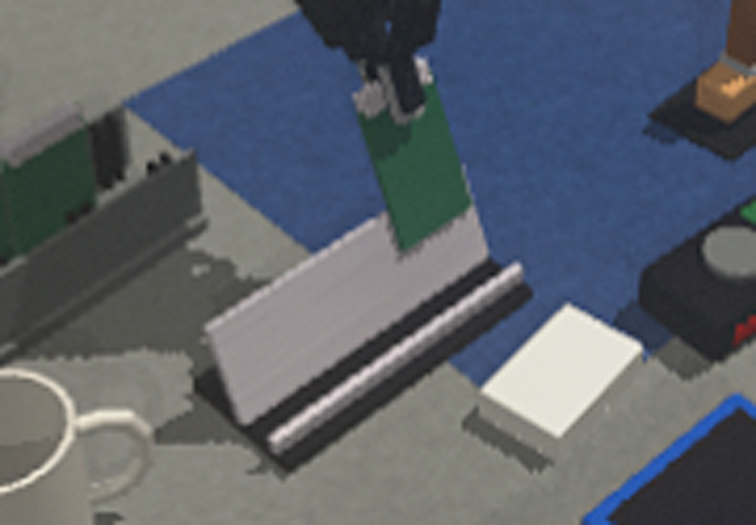

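The board hangs tilted over the rest's right-hand place at about (420,180), in line with the panel. I'll lower it.

step_arm(series="0 0 0 -1 2 5 1; 0 0 0 -1 2 12 1; 0 0 0 -1 2 20 1; 0 0 0 -1 2 27 1; 0 0 0 -1 2 32 1; 0 0 0 -1 2 35 1; 0 0 0 -1 2 36.5 1; 0 0 0 -1 2 37 1; 0 0 0 -1 2 37 1")

```text
t: 24.15
tcp_pos: [0.5524, -0.1836, 0.2414]
tcp_rot: [0.139, 0.687, 0.699, 0.142]
ft_force: [0.4, -0.0, -0.9]
gripper_width: 0.111
grasp_force: 40.7
```

Run:
```python
from h import *
o,M,g=state();print(o["t"],g,o["ft_force"],M.T@o["ft_force"],togo(place(0),RR))
```

```text
24.15 [ 0.61272777 -0.18243203  0.09858755] [ 0.43780293 -0.02147764 -0.93470078] [-0.02958475  0.03885908  1.03121916] (array([ 0.    , -0.0005, -0.0012]), array([ 0.2, -0.8,  0.7]))
```

step_arm(series="0 0 0 0 -1 1 1; 0 0 0 0 -2 2 1; 0 0 0 0 -3 2 1; 0 0 0 0 -3 2 1; 0 0 0 0 -3 2 1")

```text
t: 24.57
tcp_pos: [0.5505, -0.1838, 0.2389]
tcp_rot: [0.14, 0.687, 0.698, 0.142]
ft_force: [-0.5, 0.2, 0.7]
gripper_width: 0.105
grasp_force: 40.8
```

Run:
```python
from h import *
o,M,g=state();print(o["t"],g,M.T@o["ft_force"],o["ft_torque"],togo(place(0),RR))
```

```text
24.5667 [ 0.61101098 -0.18273391  0.0961897 ] [ 0.19310409 -0.16514913 -0.83343873] [-0.03282139 -0.04280539 -0.04441834] (array([ 0.0011,  0.0001, -0.0014]), array([ 0.4,  1.9, -0.8]))
```

step_arm(series="0 0 0 0 0 0 0.6; 0 0 0 0 0 0 0.6; 0 0 0 0 0 0 0.2; 0 0 0 0 0 0 0.2; 0 0 0 0 0 0 0; 0 0 0 0 0 -15 0; 0 0 0 0 0 -40 0; 0 0 0 0 0 -75 0; 0 0 0 0 0 -110 0; 0 0 0 0 0 -140 0; 0 0 0 0 0 -140 0; 0 0 0 0 0 -140 -1")

```text
t: 25.57
tcp_pos: [0.496, -0.1851, 0.3701]
tcp_rot: [0.142, 0.687, 0.698, 0.142]
ft_force: [-0.9, 0.2, -0.6]
gripper_width: 0.627
grasp_force: 0.0
```

Run:
```python
from h import *
o,M,g=state();print(o["t"],g,togo(np.r_[BAR[1],.18],down(94.2)))
im=robot.get_image("wrist");np.save("w6.npy",np.r_[o["tcp_pos"],o["tcp_rot"]]);cv2.imwrite("pics/w6.png",im)
c=cam("wrist",o);hsv=cv2.cvtColor(im,cv2.COLOR_BGR2HSV);H,S,V=[hsv[...,i].astype(int) for i in range(3)]
e=place(0)-.093*u; gp=place(0);print("expected grip/edge px",proj(c,[gp,gp+.007*u,e]).round(1))
gm=((H>50)&(H<90)&(S>60)).astype(np.uint8);k=cv2.connectedComponentsWithStats(gm)
for st,ce in zip(k[2][1:],k[3][1:]):
    if st[4]>100: print("green",st,ce.round(1))
wm=((V>200)&(S<30)).astype(np.uint8);k=cv2.connectedComponentsWithStats(wm)
for st,ce in zip(k[2][1:],k[3][1:]):
    if 100<st[4]<3000: print("white",st,ce.round(1),onz(c,[ce],gp[2]+.006)[0].round(4))
```

```text
25.5667 [ 0.55697823 -0.18436954  0.22757159] (array([ 0.4042,  0.0136, -0.0562]), array([-148.6,  -44. ,   19.7]))
expected grip/edge px [[252.  185.9]
 [252.1 187.9]
 [251.7 166.9]]
green [ 335    0   42   40 1392] [355.8  17.9]
green [ 98 359  16  25 265] [106.7 373.7]
white [340  45  26  36 752] [352.4  62.7] [ 0.708  -0.0725  0.1036]
white [121 240  10  37 121] [125.6 257.3] [ 0.5013 -0.23    0.1036]
white [  47  242   69   53 1708] [ 81.6 263.5] [ 0.471  -0.2291  0.1036]
white [115 367  13  17 117] [120.9 377.2] [ 0.4882 -0.342   0.1036]
white [379 371  21  13 165] [390.5 378.3] [ 0.829  -0.4815  0.1036]
```

```bash
cat >> h.py <<'E'
def check(i,save=None):
    im=robot.get_image("scene");c=cam("scene");hsv=cv2.cvtColor(im,cv2.COLOR_BGR2HSV).astype(int)
    e=place(i)-.093*u; v=RR[:,0]
    isg=lambda P:[int(45<hsv[y,x,0]<90 and hsv[y,x,1]>60) for x,y in proj(c,P).round().astype(int)]
    for h in (.02,.04,.06,.08,): print("h",h,"green across",isg([e+h*u+v*t+nn*.002 for t in np.arange(-.036,.037,.006)]))
    P=[e+h*u+nn*.004 for h in np.arange(.06,.12,.005)]
    print("up the middle",[tuple(im[y,x]) for x,y in proj(c,P).round().astype(int)])
    # green blob at the rest
    g=((hsv[...,0]>45)&(hsv[...,0]<90)&(hsv[...,1]>60)).astype(np.uint8);p=proj(c,[e+.045*u])[0];k=cv2.connectedComponentsWithStats(g)
    for st,ce in zip(k[2][1:],k[3][1:]):
        if st[4]>60 and np.hypot(*(ce-p))<120: print(st,ce.round(1),"expect",p.round(1))
E
python3 -c "
from h import *
check(0)"
```

```text
h 0.02 green across [0, 0, 1, 1, 1, 1, 1, 1, 1, 1, 1, 0, 0]
h 0.04 green across [0, 1, 1, 1, 1, 1, 1, 1, 1, 1, 1, 0, 0]
h 0.06 green across [0, 1, 1, 1, 1, 1, 1, 1, 1, 1, 1, 0, 0]
h 0.08 green across [0, 1, 1, 1, 1, 1, 1, 1, 1, 1, 1, 0, 0]
up the middle [(np.uint8(65), np.uint8(78), np.uint8(45)), (np.uint8(66), np.uint8(80), np.uint8(46)), (np.uint8(67), np.uint8(81), np.uint8(47)), (np.uint8(71), np.uint8(83), np.uint8(49)), (np.uint8(64), np.uint8(80), np.uint8(41)), (np.uint8(60), np.uint8(71), np.uint8(39)), (np.uint8(143), np.uint8(141), np.uint8(147)), (np.uint8(143), np.uint8(139), np.uint8(146)), (np.uint8(151), np.uint8(149), np.uint8(157)), (np.uint8(123), np.uint8(93), np.uint8(80)), (np.uint8(112), np.uint8(75), np.uint8(55)), (np.uint8(110), np.uint8(73), np.uint8(56))]
[119 216  43  48 827] [139.2 238. ] expect [243.  236.6]
[229 218  27  41 596] [242.8 238.1] expect [243.  236.6]
[316 228  25  18 243] [328.  236.8] expect [243.  236.6]
```

step_arm(series="0.1 0.003 -0.014 -20 -10 0 -1; 0.2 0.007 -0.028 -50 -20 0 -1; 0.3 0.01 -0.042 -80 -30 5 -1; 0.404 0.014 -0.056 -115 -40 10 -1; 0.404 0.014 -0.056 -148 -44 20 -1; 0.404 0.014 -0.056 -148 -44 20 -1; 0.404 0.014 -0.056 -148 -44 20 -1; 0.404 0.014 -0.056 -148 -44 20 -1; 0.404 0.014 -0.056 -148 -44 20 -1")

```text
t: 26.42
tcp_pos: [0.4656, -0.3321, 0.3309]
tcp_rot: [-0.003, 0.68, 0.733, 0.0]
ft_force: [0.3, -0.1, -0.1]
gripper_width: 0.996
grasp_force: 0.0
```

Run:
```python
from h import *
o,M,g=state();print(o["t"],g,o["gripper_width"],togo(np.r_[BAR[1],.105],down(94.2)))
```

```text
26.4167 [ 0.4648438  -0.33133523  0.17589497] 0.9959378795313452 (array([-0.0045, -0.005 ,  0.0013]), array([-2.5,  0.3, 70.9]))
```

step_arm(series="-0.003 -0.004 0 -2 0 15 -1; -0.003 -0.004 0 -2 0 30 -1; -0.003 -0.004 0 -2 0 45 -1; -0.003 -0.004 0 -2 0 58 -1; -0.003 -0.004 0 -2 0 67 -1; -0.003 -0.004 0 -2 0 70.5 -1; -0.003 -0.004 0 -2 0 70.5 -1; -0.003 -0.004 0 -2 0 70.5 -1")

```text
t: 27.08
tcp_pos: [0.4656, -0.3348, 0.2616]
tcp_rot: [0.0, 0.68, 0.733, -0.0]
ft_force: [0.3, 0.0, 0.3]
gripper_width: 1.002
grasp_force: 0.0
```

Run:
```python
from h import *
o,M,g=state();print(o["t"],g,o["ft_force"],togo(np.r_[BAR[1],.105],down(94.2)))
```

```text
27.0833 [ 0.46554673 -0.33494114  0.10660344] [0.34828338 0.01479527 0.34658074] (array([-0.0005,  0.0008,  0.0008]), array([0.6, 0.1, 1.6]))
```

step_arm(series="0 0 0 0.5 0 1.5 1; 0 0 0 0.5 0 1.5 1; 0 0 0 0.5 0 1.5 1; 0 0 0 0.5 0 1.5 1; 0 0 0 0.5 0 1.5 1; 0 0 0 0.5 0 1.5 1; 0 0 0 0.5 0 1.5 1; 0 0 0 0.5 0 1.5 1; 0 0 0 0.5 0 1.5 1; 0 0 0 0.5 0 1.5 1", force=40)

```text
t: 27.92
tcp_pos: [0.4654, -0.3345, 0.2599]
tcp_rot: [0.0, 0.681, 0.733, -0.0]
ft_force: [0.1, 0.1, 2.4]
gripper_width: 0.107
grasp_force: 41.1
```

step_arm(series="0 0 0 0 0 -10 1; 0 0 0 0 0 -25 1; 0 0 0 0 0 -45 1; 0 0 0 0 0 -70 1; 0 0 0 0 0 -100 1; 0 0 0 0 0 -130 1; 0 0 0 0 0 -155 1; 0 0 0 0 0 -155 1; 0 0 0 0 0 -155 1; 0 0 0 0 0 -155 1")

```text
t: 28.75
tcp_pos: [0.4652, -0.334, 0.4141]
tcp_rot: [-0.001, 0.681, 0.733, -0.0]
ft_force: [-0.5, -0.1, -1.3]
gripper_width: 0.109
grasp_force: 40.8
```

Run:
```python
from h import *
o,M,g=state();print(o["t"],g,o["gripper_width"],o["grasp_force"],togo(place(1,.04),RR))
```

```text
28.75 [ 0.46491159 -0.33398865  0.25905164] 0.10852504457117666 40.75275778770447 (array([-0.4016, -0.0116,  0.0554]), array([ 82.8,  78.8, 136.7]))
```

step_arm(series="-0.1 0 0.013 20 10 0 1; -0.2 0 0.027 40 25 0 1; -0.3 -0.01 0.04 60 45 10 1; -0.401 -0.01 0.055 75 65 30 1; -0.401 -0.011 0.055 82 79 60 1; -0.401 -0.011 0.055 82 79 90 1; -0.401 -0.011 0.055 82 79 115 1; -0.401 -0.011 0.055 82 79 130 1; -0.401 -0.011 0.055 82 79 137 1; -0.401 -0.011 0.055 82 79 137 1; -0.401 -0.011 0.055 82 79 137 1; -0.401 -0.011 0.055 82 79 137 1")

```text
t: 29.75
tcp_pos: [0.5382, -0.247, 0.2783]
tcp_rot: [0.14, 0.687, 0.699, 0.142]
ft_force: [-0.4, 0.1, -0.4]
gripper_width: 0.106
grasp_force: 40.8
```

Run:
```python
from h import *
o,M,g=state();print(o["t"],g,o["gripper_width"],o["grasp_force"],togo(place(1),RR))
```

```text
29.75 [ 0.59860524 -0.24605662  0.13552156] 0.10616248496765911 40.751813650131226 (array([0.0004, 0.0005, 0.0009]), array([ 1.5, -1.1, 40.7]))
```

step_arm(series="0 0 0 0.5 0 6 1; 0 0 0 0.5 0 14 1; 0 0 0 0.5 0 22 1; 0 0 0 0.5 0 30 1; 0 0 0 0.5 0 36 1; 0 0 0 0.5 0 39 1; 0 0 0 0.5 -1 40.5 1; 0 0 0 0.5 -2 41.5 1; 0 0 0 0.5 -3 41.5 1; 0 0 0 0.5 -3 41.5 1; 0 0 0 0.5 -3 41.5 1")

```text
t: 30.67
tcp_pos: [0.5516, -0.2462, 0.2386]
tcp_rot: [0.14, 0.687, 0.699, 0.142]
ft_force: [0.8, -0.1, 0.7]
gripper_width: 0.111
grasp_force: 40.9
```

Run:
```python
from h import *
o,M,g=state();print(o["t"],g,M.T@o["ft_force"],togo(place(1),RR))
```

```text
30.6667 [ 0.61216604 -0.24519796  0.09595596] [-0.08091889  1.0461194  -0.30056328] (array([0.0012, 0.0007, 0.0007]), array([ 0.8,  1.9, -1.1]))
```

step_arm(series="0 0 0 0 0 0 0.6; 0 0 0 0 0 0 0.6; 0 0 0 0 0 0 0.2; 0 0 0 0 0 0 0.2; 0 0 0 0 0 0 0; 0 0 0 0 0 -15 0; 0 0 0 0 0 -40 0; 0 0 0 0 0 -75 0; 0 0 0 0 0 -110 0; 0 0 0 0 0 -140 0; 0 0 0 0 0 -140 0; 0 0 0 0 0 -140 -1")

```text
t: 31.67
tcp_pos: [0.4971, -0.2475, 0.3699]
tcp_rot: [0.142, 0.686, 0.699, 0.142]
ft_force: [-0.5, -0.2, 0.5]
gripper_width: 0.623
grasp_force: 0.0
```

Run:
```python
from h import *
o,M,g=state();print(o["t"],g,togo(np.r_[BAR[2],.18],down(94.2)))
check(0);check(1)
```

```text
31.6667 [ 0.55802443 -0.2469791   0.22735329] (array([ 0.404 ,  0.0149, -0.0544]), array([-145.7,  -40.6,   21.1]))
h 0.02 green across [0, 0, 1, 1, 1, 1, 1, 1, 1, 1, 1, 0, 0]
h 0.04 green across [1, 1, 1, 1, 1, 1, 1, 1, 1, 1, 1, 0, 0]
h 0.06 green across [0, 1, 1, 1, 1, 1, 1, 1, 1, 1, 1, 0, 0]
h 0.08 green across [0, 1, 1, 1, 1, 1, 1, 1, 1, 1, 1, 0, 0]
up the middle [(np.uint8(65), np.uint8(79), np.uint8(45)), (np.uint8(65), np.uint8(80), np.uint8(45)), (np.uint8(64), np.uint8(79), np.uint8(43)), (np.uint8(66), np.uint8(79), np.uint8(45)), (np.uint8(66), np.uint8(79), np.uint8(45)), (np.uint8(58), np.uint8(70), np.uint8(39)), (np.uint8(142), np.uint8(138), np.uint8(145)), (np.uint8(140), np.uint8(137), np.uint8(143)), (np.uint8(149), np.uint8(147), np.uint8(155)), (np.uint8(122), np.uint8(91), np.uint8(78)), (np.uint8(110), np.uint8(74), np.uint8(54)), (np.uint8(110), np.uint8(74), np.uint8(55))]
[229 218  27  41 598] [242.8 238.1] expect [243.  236.6]
[119 228  24  36 463] [130.1 244.2] expect [243.  236.6]
[316 228  25  18 241] [328.  236.8] expect [243.  236.6]
[209 230  29  42 6
[... 363 characters left out ...]
0), np.uint8(47)), (np.uint8(66), np.uint8(83), np.uint8(49)), (np.uint8(66), np.uint8(83), np.uint8(49)), (np.uint8(64), np.uint8(81), np.uint8(46)), (np.uint8(56), np.uint8(63), np.uint8(42)), (np.uint8(141), np.uint8(138), np.uint8(146)), (np.uint8(140), np.uint8(137), np.uint8(144)), (np.uint8(149), np.uint8(148), np.uint8(152)), (np.uint8(131), np.uint8(108), np.uint8(102)), (np.uint8(107), np.uint8(72), np.uint8(54)), (np.uint8(105), np.uint8(72), np.uint8(55))]
[229 218  27  41 596] [242.8 238.1] expect [224.3 249.1]
[119 228  24  36 462] [130.1 244.3] expect [224.3 249.1]
[316 228  25  18 245] [328.  236.8] expect [224.3 249.1]
[209 230  29  42 675] [223.6 250.8] expect [224.3 249.1]
```

Both boards lean where expected. Now the third one.

step_arm(series="0.1 0.003 -0.014 -20 -10 0 -1; 0.2 0.007 -0.028 -50 -20 0 -1; 0.3 0.01 -0.042 -80 -30 5 -1; 0.404 0.014 -0.054 -115 -38 10 -1; 0.404 0.014 -0.054 -147 -41 20 -1; 0.404 0.014 -0.054 -147 -41 20 -1; 0.404 0.014 -0.054 -147 -41 20 -1; 0.404 0.014 -0.054 -147 -41 20 -1; 0.404 0.014 -0.054 -147 -41 20 -1; 0.404 0.014 -0.054 -147 -41 20 -1")

```text
t: 32.6
tcp_pos: [0.4699, -0.3934, 0.3329]
tcp_rot: [-0.002, 0.68, 0.733, -0.0]
ft_force: [-0.6, 0.7, -0.2]
gripper_width: 1.002
grasp_force: 0.0
```

Run:
```python
from h import *
o,M,g=state();print(o["t"],g,o["gripper_width"],togo(np.r_[BAR[2],.105],down(94.2)))
```

```text
32.6 [ 0.46930517 -0.3929983   0.17787838] 1.0018124999984426 (array([-0.0035, -0.003 ,  0.0012]), array([-0.7,  0.9, 72.9]))
```

step_arm(series="0 0 0 -0.5 0 15 -1; 0 0 0 -0.5 0 30 -1; 0 0 0 -0.5 0 45 -1; 0 0 0 -0.5 0 58 -1; 0 0 0 -0.5 0 68 -1; 0 0 0 -0.5 0 73 -1; 0 0 0 -0.5 0 73 -1; 0 0 0 -0.5 0 73 -1")

```text
t: 33.27
tcp_pos: [0.4695, -0.3948, 0.26]
tcp_rot: [-0.002, 0.681, 0.733, -0.0]
ft_force: [-0.2, -0.2, 0.1]
gripper_width: 1.001
grasp_force: 0.0
```

Run:
```python
from h import *
o,M,g=state();print(o["t"],g,o["ft_force"],togo(np.r_[BAR[2],.105],down(94.2)))
```

```text
33.2667 [ 0.46895321 -0.39442714  0.10499741] [-0.21280854 -0.2469273   0.14098422] (array([-0.0036, -0.0026,  0.0003]), array([ 0.9,  1.1, -0. ]))
```

step_arm(series="-0.003 -0.002 0 0.5 1 0 -1; -0.003 -0.002 0 0.5 1 0 1; -0.003 -0.002 0 0.5 1 0 1; -0.003 -0.002 0 0.5 1 0 1; -0.003 -0.002 0 0.5 1 0 1; -0.003 -0.002 0 0.5 1 0 1; -0.003 -0.002 0 0.5 1 0 1; -0.003 -0.002 0 0.5 1 0 1; -0.003 -0.002 0 0.5 1 0 1; -0.003 -0.002 0 0.5 1 0 1; -0.003 -0.002 0 0.5 1 0 1; -0.003 -0.002 0 0.5 1 0 1", force=40)

```text
t: 34.27
tcp_pos: [0.4704, -0.3943, 0.2599]
tcp_rot: [-0.0, 0.681, 0.733, -0.0]
ft_force: [0.3, -0.2, 0.8]
gripper_width: 0.112
grasp_force: 41.2
```

step_arm(series="0 0 0 0 0 -10 1; 0 0 0 0 0 -25 1; 0 0 0 0 0 -45 1; 0 0 0 0 0 -70 1; 0 0 0 0 0 -100 1; 0 0 0 0 0 -130 1; 0 0 0 0 0 -155 1; 0 0 0 0 0 -155 1; 0 0 0 0 0 -155 1; 0 0 0 0 0 -155 1")

```text
t: 35.1
tcp_pos: [0.4702, -0.3941, 0.4141]
tcp_rot: [-0.001, 0.681, 0.733, 0.0]
ft_force: [-0.6, -0.1, -0.8]
gripper_width: 0.111
grasp_force: 41.0
```

Run:
```python
from h import *
o,M,g=state();print(o["t"],g,o["gripper_width"],o["grasp_force"],togo(place(2,.04),RR))
```

```text
35.1 [ 0.4699698  -0.39384534  0.25914067] 0.11065811634462051 40.96933901309967 (array([-0.4014, -0.0128,  0.0548]), array([ 81. ,  74.6, 136.9]))
```

step_arm(series="-0.1 0 0.013 20 10 0 1; -0.2 0 0.027 40 25 0 1; -0.3 -0.01 0.04 60 45 10 1; -0.401 -0.01 0.055 75 65 30 1; -0.401 -0.012 0.055 80 75 60 1; -0.401 -0.012 0.055 80 75 90 1; -0.401 -0.012 0.055 80 75 115 1; -0.401 -0.012 0.055 80 75 130 1; -0.401 -0.012 0.055 80 75 137 1; -0.401 -0.012 0.055 80 75 137 1; -0.401 -0.012 0.055 80 75 137 1; -0.401 -0.012 0.055 80 75 137 1")

```text
t: 36.1
tcp_pos: [0.5394, -0.3094, 0.2786]
tcp_rot: [0.14, 0.687, 0.699, 0.142]
ft_force: [0.3, -1.3, -0.7]
gripper_width: 0.11
grasp_force: 41.0
```

Run:
```python
from h import *
o,M,g=state();print(o["t"],g,o["gripper_width"],o["grasp_force"],togo(place(2),RR))
```

```text
36.1 [ 0.59990326 -0.3084233   0.13590411] 0.10985657368284345 40.953131318092346 (array([0.0008, 0.0008, 0.0002]), array([ 1.8, -1.4, 40.9]))
```

step_arm(series="0 0 0 1 0 6 1; 0 0 0 1 0 14 1; 0 0 0 1 0 22 1; 0 0 0 1 0 30 1; 0 0 0 1 0 36 1; 0 0 0 1 0 39 1; 0 0 0 1 -1 40.5 1; 0 0 0 1 -2 41.5 1; 0 0 0 1 -3 41.5 1; 0 0 0 1 -3 41.5 1; 0 0 0 1 -3 41.5 1")

```text
t: 37.02
tcp_pos: [0.5527, -0.3079, 0.2388]
tcp_rot: [0.14, 0.687, 0.699, 0.142]
ft_force: [0.8, -0.1, -0.1]
gripper_width: 0.107
grasp_force: 41.0
```

Run:
```python
from h import *
o,M,g=state();print(o["t"],g,M.T@o["ft_force"],togo(place(2),RR))
```

```text
37.0167 [ 0.61319874 -0.30695163  0.09607583] [-0.07778011  0.71541628  0.45032214] (array([0.0009, 0.0006, 0.    ]), array([ 0.6,  1.9, -0.9]))
```

step_arm(series="0 0 0 0 0 0 0.6; 0 0 0 0 0 0 0.6; 0 0 0 0 0 0 0.2; 0 0 0 0 0 0 0.2; 0 0 0 0 0 0 0; 0 0 0 0 0 -15 0; 0 0 0 0 0 -40 0; 0 0 0 0 0 -75 0; 0 0 0 0 0 -110 0; 0 0 0 0 0 -140 0; 0 0 0 0 0 -150 0; 0 0 0 0 0 -150 0")

```text
t: 38.02
tcp_pos: [0.4944, -0.3096, 0.3803]
tcp_rot: [0.143, 0.687, 0.699, 0.142]
ft_force: [0.2, -0.3, -0.3]
gripper_width: 0.498
grasp_force: 0.0
```

Run:
```python
from h import *
o,M,g=state();print(o["t"],g,togo([.60,-.02,.25],down(90)))
check(2)
```

```text
38.0167 [ 0.55546507 -0.30924582  0.23784755] (array([0.4051, 0.0014, 0.0173]), array([287.7, 111.8,  19.5]))
h 0.02 green across [0, 1, 1, 1, 1, 1, 1, 1, 1, 1, 0, 1, 1]
h 0.04 green across [0, 1, 1, 1, 1, 1, 1, 1, 1, 1, 1, 0, 1]
h 0.06 green across [0, 1, 1, 1, 1, 1, 1, 1, 1, 1, 0, 1, 1]
h 0.08 green across [0, 1, 1, 1, 1, 1, 1, 1, 1, 1, 0, 1, 1]
up the middle [(np.uint8(64), np.uint8(82), np.uint8(48)), (np.uint8(60), np.uint8(80), np.uint8(44)), (np.uint8(65), np.uint8(80), np.uint8(48)), (np.uint8(61), np.uint8(81), np.uint8(46)), (np.uint8(63), np.uint8(82), np.uint8(47)), (np.uint8(55), np.uint8(71), np.uint8(41)), (np.uint8(140), np.uint8(137), np.uint8(143)), (np.uint8(139), np.uint8(138), np.uint8(145)), (np.uint8(172), np.uint8(171), np.uint8(175)), (np.uint8(135), np.uint8(139), np.uint8(142)), (np.uint8(114), np.uint8(120), np.uint8(120)), (np.uint8(115), np.uint8(122), np.uint8(122))]
[229 218  27  41 603] [242.8 238.1] expect [204.2 262.5]
[209 230  29  42 680] [223.6 250.8] expect [204.2 262.5]
[188 241  31  45 745] [203.2 264.2] expect [204.2 262.5]
```

All three boards are in the rest. On to the switch.

step_arm(series="0.1 0 0 30 5 0 1; 0.2 0 0.01 65 20 0 1; 0.3 0 0.01 105 40 0 1; 0.405 0 0.017 145 60 10 1; 0.405 0 0.017 180 85 15 1; 0.405 0 0.017 220 105 19 1; 0.405 0 0.017 288 112 19 1; 0.405 0 0.017 288 112 19 1; 0.405 0 0.017 288 112 19 1; 0.405 0 0.017 288 112 19 1; 0.405 0 0.017 288 112 19 1; 0.405 0 0.017 288 112 19 1")

```text
t: 39.07
tcp_pos: [0.5996, -0.0198, 0.4009]
tcp_rot: [-0.004, 0.707, 0.707, -0.001]
ft_force: [-0.5, 0.2, -0.2]
gripper_width: -0.0
grasp_force: 0.0
```

step_arm(series="0 0 0 270 -20 0 1; 0 0 0 270 -20 0 1; 0 0 0 270 -20 0 1; 0 0 0 270 -20 0 1; 0 0 0 270 -20 0 1; 0 0 0 270 -20 0 1; 0 0 0 270 -20 0 1; 0 0 0 270 -20 0 1; 0 0 0 270 -20 0 1; 0 0 0 270 -20 0 1")

```text
t: 39.9
tcp_pos: [0.58, 0.2494, 0.4031]
tcp_rot: [-0.003, 0.707, 0.707, -0.001]
ft_force: [-0.2, -0.3, -0.3]
gripper_width: -0.001
grasp_force: 0.0
```

Run:
```python
from h import *
o,M,g=state();im=robot.get_image("wrist");c=cam("wrist",o);print(o["t"],g,np.degrees(np.arctan2(M[1,0],M[0,0])))
np.save("w9.npy",np.r_[o["tcp_pos"],o["tcp_rot"]]);cv2.imwrite("pics/w9.png",im);cv2.imwrite("pics/w9b.png",cv2.resize(im,(800,600),interpolation=cv2.INTER_CUBIC))
```

```text
39.9 [0.57918073 0.24972754 0.24806054] 89.95377512244406
```

View pics/w9b.png

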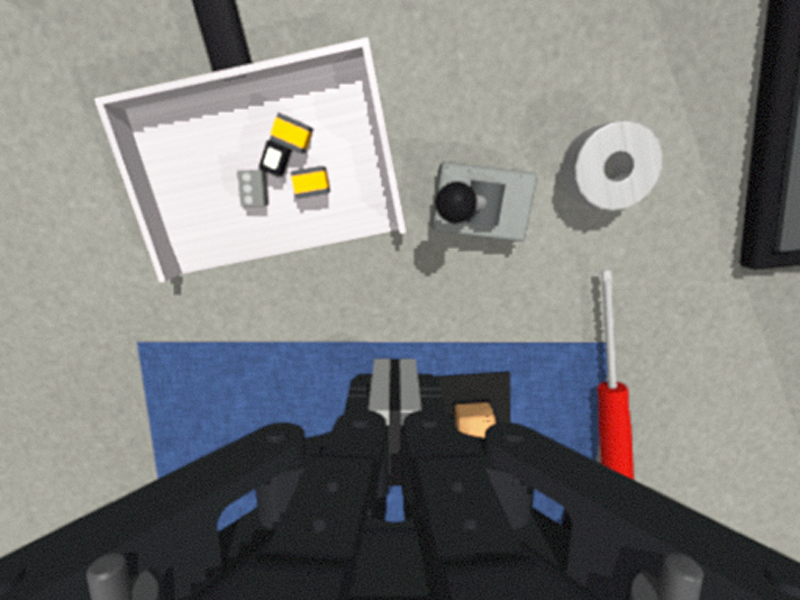

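The wrist view shows all four parts well inside the pan. The switch block's corners are (442,163), (536,172), (525,241), (433,236), and the lever's ball is at (457,202), leaning to -x (off).

Run:
```python
from h import *
s=np.load("w9.npy");c=cam("wrist",dict(tcp_pos=s[:3],tcp_rot=s[3:]));f=lambda p,z:onz(c,np.array(p)/1.5625,z)
b=f([[442,163],[536,172],[525,241],[433,236]],.025);print(b.round(4).tolist(),b.mean(0).round(4),[np.degrees(np.arctan2(*(q[[1,0]]))) for q in (b[1]-b[0],b[2]-b[3])])
print("ball",f([[457,202]],.075).round(4))
ball=f([[457,202]],.075)[0]
print(togo([.555,ball[1],.16],down(90)))
```

```text
[[0.6121, 0.3245, 0.025], [0.6792, 0.3181, 0.025], [0.6752, 0.2689, 0.025], [0.6069, 0.2727, 0.025]] [0.6434 0.2961 0.025 ] [np.float64(-5.451932007148411), np.float64(-3.20521985419807)]
ball [[0.6175 0.3004 0.075 ]]
(array([-0.0052, -0.0025, -0.0015]), array([ 51.1, -24.7,  88.5]))
```

Run:
```python
from h import *
a=np.array([.643,.2965]);d=np.array([np.cos(-.075),np.sin(-.075)])
print(togo(np.r_[a-.080*d,.080],down(85.7)))
```

```text
(array([-0.0053, -0.0023,  0.0736]), array([ 53. , -16.1, 168.4]))
```

step_arm(series="-0.005 -0.002 0.074 30 -20 10 1; -0.005 -0.002 0.074 53 -22 40 1; -0.005 -0.002 0.074 53 -20 75 1; -0.005 -0.002 0.074 53 -16 105 1; -0.005 -0.002 0.074 53 -16 130 1; -0.005 -0.002 0.074 53 -16 150 1; -0.005 -0.002 0.074 53 -16 164 1; -0.005 -0.002 0.074 53 -16 168 1; -0.005 -0.002 0.074 53 -16 168 1; -0.005 -0.002 0.074 53 -16 168 1")

```text
t: 40.78
tcp_pos: [0.5635, 0.3041, 0.2371]
tcp_rot: [-0.0, 0.733, 0.68, 0.001]
ft_force: [-0.0, 0.1, -0.0]
gripper_width: -0.002
grasp_force: 0.0
```

step_arm(series="0 0 0 0 8 0 1; 0 0 0 0 18 0 1; 0 0 0 0 28 0 1; 0 0 0 0 38 0 1; 0 0 0 0 48 0 1; 0 0 0 0 56 0 1; 0 0 0 0 64 0 1; 0 0 0 0 71 0 1; 0 0 0 0 76 0 1; 0 0 0 0 79 0 1; 0 0 0 0 81 0 1; 0 0 0 0 81 0 1")

```text
t: 41.78
tcp_pos: [0.6436, 0.2987, 0.2355]
tcp_rot: [-0.0, 0.733, 0.681, 0.0]
ft_force: [-0.8, 0.1, 0.5]
gripper_width: -0.0
grasp_force: 0.0
```

Run:
```python
from h import *
o,M,g=state();print(o["t"],g,M.T@o["ft_force"])
```

```text
41.7833 [0.6435832  0.29881263 0.08047307] [ 0.01463687 -0.76771143 -0.47318739]
```

step_arm(series="0 0 0 0 2 0 1; 0 0 0 0 4 0 1; 0 0 0 0 5 0 1; 0 0 0 0 5 0 1")

```text
t: 42.12
tcp_pos: [0.6471, 0.2987, 0.2355]
tcp_rot: [-0.002, 0.732, 0.681, -0.001]
ft_force: [-8.5, -0.2, 2.7]
gripper_width: 0.002
grasp_force: 4.0
```

step_arm(series="0 0 0 0 1 0 1; 0 0 0 0 2 0 1; 0 0 0 0 3 0 1; 0 0 0 0 3 0 1")

```text
t: 42.45
tcp_pos: [0.6485, 0.2989, 0.2353]
tcp_rot: [-0.003, 0.732, 0.681, -0.004]
ft_force: [-17.3, -1.0, 8.8]
gripper_width: 0.005
grasp_force: 8.8
```

The lever is against its stop at about 17 N. Backing off.

step_arm(series="0 0 0 0 -10 0 1; 0 0 0 0 -30 0 1; 0 0 0 0 -60 0 1; 0 0 0 0 -80 0 1; 0 0 0 0 -85 -30 1; 0 0 0 0 -85 -70 1; 0 0 0 0 -85 -110 1; 0 0 0 -40 -85 -150 1; 0 0 0 -60 -85 -168 1; 0 0 0 -60 -85 -168 1; 0 0 0 -60 -85 -168 1")

```text
t: 43.37
tcp_pos: [0.563, 0.2434, 0.4075]
tcp_rot: [0.001, 0.733, 0.68, 0.004]
ft_force: [0.1, 1.2, -0.0]
gripper_width: -0.002
grasp_force: 0.0
```

Run:
```python
from h import *
o,M,g=state();im=robot.get_image("wrist");c=cam("wrist",o);print(o["t"],g)
p=proj(c,[[.6717,.2945,.0747],[.6143,.2985,.0747]]);print("expect on/off px",p.round(1))
V=cv2.cvtColor(im,cv2.COLOR_BGR2HSV)[...,2]
x0,y0=p.min(0).astype(int)-18;x1,y1=p.max(0).astype(int)+18
k=cv2.connectedComponentsWithStats((V[y0:y1,x0:x1]<50).astype(np.uint8))
for st,ce in zip(k[2][1:],k[3][1:]):
    if st[4]>60: print(st,ce+[x0,y0],onz(c,[ce+[x0,y0]],.075).round(4))
for i in range(3): check(i)
```

```text
43.3667 [0.56408614 0.24382661 0.25254865]
expect on/off px [[356.5 120.7]
 [297.8 121.3]]
[ 65   7  27  25 501] [356.90618762 121.41516966] [[0.6721 0.2938 0.075 ]]
h 0.02 green across [0, 0, 1, 1, 1, 1, 1, 1, 1, 1, 1, 0, 0]
h 0.04 green across [1, 1, 1, 1, 1, 1, 1, 1, 1, 1, 1, 0, 0]
h 0.06 green across [0, 1, 1, 1, 1, 1, 1, 1, 1, 1, 1, 0, 0]
h 0.08 green across [0, 1, 1, 1, 1, 1, 1, 1, 1, 1, 1, 0, 0]
up the middle [(np.uint8(61), np.uint8(79), np.uint8(44)), (np.uint8(62), np.uint8(79), np.uint8(42)), (np.uint8(64), np.uint8(80), np.uint8(44)), (np.uint8(63), np.uint8(80), np.uint8(43)), (np.uint8(65), np.uint8(81), np.uint8(45)), (np.uint8(56), np.uint8(69), np.uint8(36)), (np.uint8(143), np.uint8(140), np.uint8(148)), (np.uint8(141), np.uint8(138), np.uint8(144)), (np.uint8(150), np.uint8(149), np.uint8(155)), (np.uint8(87), np.uint8(71), np.uint8(64)), (np.uint8(68), np.uint8(46), np.uint8(35)), (np.uint8(68), np.uint8(48), np.uint8(39))]
[229 218  27  41 601] [242.7 238.1] expect [243.  236.6]
[316 228  25  18 242] [328.  236.7] expect [243.  236.6]
[209 230  29  42 679] [223.6
[... 1378 characters left out ...]
p.uint8(81), np.uint8(48)), (np.uint8(62), np.uint8(80), np.uint8(49)), (np.uint8(65), np.uint8(83), np.uint8(50)), (np.uint8(62), np.uint8(81), np.uint8(47)), (np.uint8(61), np.uint8(81), np.uint8(46)), (np.uint8(54), np.uint8(71), np.uint8(40)), (np.uint8(141), np.uint8(139), np.uint8(145)), (np.uint8(140), np.uint8(139), np.uint8(146)), (np.uint8(173), np.uint8(173), np.uint8(175)), (np.uint8(134), np.uint8(139), np.uint8(143)), (np.uint8(113), np.uint8(120), np.uint8(121)), (np.uint8(115), np.uint8(123), np.uint8(123))]
[229 219  27  40 601] [242.7 238.1] expect [204.2 262.5]
[209 230  29  42 683] [223.6 250.8] expect [204.2 262.5]
[188 241  31  45 744] [203.3 264.1] expect [204.2 262.5]
```

```bash
python3 -c "
from bench import robot
print(robot.hand_in())"
```

```text
the job is handed in; nothing more can be done
None
```

The job is handed in at about 43 s: all four parts are in the pan, the sweeper stands centred on its pad, the three green boards lean side by side in the rest, and the switch lever is fully on.

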